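# Change the orbital mixer over from tubes to dishes

## Robot

A 6-joint arm with a two-finger parallel gripper is mounted at the origin on a cart in front of the work surface, level with it; the furniture and walls round the work are solid. World frame = base frame: x ahead of the robot, y to its left, z up, the work surface at z = 0. Lengths are in m, angles in rad, forces in N, time in s.
With the tool pointing down it reaches from about 0.35 to 0.8 m from the base axis. Payload 7.3 kg.
Tool frame: the origin (TCP) lies on the centre line of the jaws, within the pads' length; the fingertips stand 19 mm ahead of it and the grasp point (between the pads) is the TCP; z points along the fingers, y is the line along which they close (so a half turn about z gives the same grasp; the last joint's range is limited). The gripper opens to 85 mm and grips with 20 to 120 N. Pads are 22 mm wide; open, the fingers measure 114 mm over their backs; the gripper's body (76 mm by 85 mm) begins 54 mm behind the grasp point. The pads swing forward as they close: fully open they stand 13 mm farther back than shut.
Start: joints at [1.16, 0.342, 1.524, -0, 1.275, -0.146], TCP at [0.137, 0.507, 0.224] pointing down, gripper open.
Joint ranges: [-2.53, 2.53], [-0.77, 2.02], [0.04, 2.7], [-1, 4.14], [0.28, 2.66], [-3.11, 3.11]. Speed limits (rad/s): [2.57, 2.57, 3.14, 3.14, 3.14, 3.14].

## Interface

Orientations are given as a rotation vector (axis times angle).
In Python, from rig import robot, optics gives the robot as it stands.
- The arm moves only by the tool jog_arm, never from a script. Its argument "targets" is a list that holds one entry, the list of rows, each a list of 5 numbers: the gripper's target within -1 to 1 (shut at 1, half-way at 0, fully open at -1), then the shift along the tool's x, y, z in cm, then the turn about the tool's z in rad. In form: [[[fingers, tx, ty, tz, yaw], ...]]. A call has 1 to 20 rows; each row is the pose to reach, as a shift and turn from the pose commanded when the call began, along the tool's axes at that moment; what a row does not reach only later rows make up. A row lasts 1/12 s, in which the tool goes at most 41.7 mm and 7.16 degrees, less where a joint would pass 70% of its speed; a pose out of reach is approached as far as the arm can. A call with a gripper value outside its range is refused whole. The fingers move at their own pace and stop on an object; "squeeze" is the grip in N (left out, the last holds). Time passes only in rows, so rows that repeat a pose let the fingers close. It gives the time, the measured TCP pose, the force, the opening and the grip force at its end, in the units of the state.
- robot.sense(): the state, without advancing time (a new reading comes with each control period).
- optics.snapshot(name): name is "scene" or "side" or "wrist"; returns a dict with "image" (420x560x3 uint8, red, green, blue), "z_map" (420x560 float32, m along the optical axis (not along the pixel's ray), 0 where there is no reading), "fx", "fy", "cx", "cy" (pixels), "rvec" (rotation vector, rad) and "tvec" (3), from world to camera coordinates, as OpenCV has them; the wrist camera has in their place "tool_from_camera" (4x4, takes a point from camera to tool coordinates, whose origin is the TCP and whose axes are the flange's). Camera axes: x right, y down, z forward; pixel columns grow to the right and rows downward; lengths in m; the calibration is good to about 2 mm. A picture is of the moment at which its call begins: read the wrist's pose just before it.
- robot.hand_in(): hands the job in; it is judged then, once.
The state is a dict: "time": time; "q": joint angles; "qd": joint speeds; "joint_efforts": joint torques, N m; "position": TCP position; "tcp_rot": TCP orientation; "contact_force": force on the tool from outside, world axes, zero at the start; "wrist_torque": the same for the moment, N m; "gripper_width": finger opening in m; "gripper_force": force on a finger pad.
Only numpy, scipy, OpenCV 4.12 (cv2) and the standard library are available. Lean on these libraries where they do the work, as an engineer would, in place of code of your own. Each camera call takes 0.05 s, during which the arm holds its last target. There are 200 camera calls.

## Task

Change the small white orbital mixer over from tubes to dishes and set it going: lift the blue tube head off its drive shaft and stand it upright on the bench clear of the mixer, then lower the aluminium dish tray over the shaft and the drive pin until it is fully home on the boss. Then load every culture dish on the bench, right way up, between the posts of the tray's two seats, no more than two high on a seat and with neither seat left empty so that the load is balanced, and only then throw the red start switch fully over, away from its off side. Leave the label roll and the timer alone.

Things in the scene. Friction and masses are not known exactly. Their poses are not given: they have to be found in the camera images.
- mixer_seat (a point): On the mixer's shaft axis at the top face of its round aluminium boss (60 mm across, 66 mm above the bench), where a head or tray sits. Mixer axes: z up, x level, away from its control panel and within 0.25 rad of straight away from the robot. The shaft rises from here: 16 mm thick, straight for 22 mm, then a cone to 6 mm across at 30 mm.
- mixer_pin (a point): Top of the drive pin: 22 mm along +x and 20 mm above mixer_seat. The pin is 8 mm thick and 20 mm high, its last 4 mm conical.
- mixer_housing (a point): Middle of the top of the mixer's white housing, which is fixed to the bench, 160 mm (x) by 124 mm (y) and 52 mm high; this point is 25 mm on the -x side of mixer_seat, same axes. The control panel with a small dial (66 mm above the bench) and the switch is at its -x end.
- start_switch (a joint): Red start switch, a toggle on a level hinge along the mixer's y axis, 80 mm on the -x side of the shaft axis (y = +4 mm), hinge 64 mm above the bench. 0 = off, leaning 0.4 rad towards -x; 0.8 = on, leaning 0.4 rad towards +x (end stop). About 2 N at the tip moves it; it stays where it is left. It starts at 0 to 0.1.
- switch_tip (a point): Point in the red paddle of the start switch, 32 mm from the hinge. The paddle is 20 mm wide (y), 9 mm thick and reaches from 15 to 37 mm from the hinge.
- tray_center (a point): Centre (half-way up) of the loose aluminium dish tray, a plate 66 mm (x) by 146 mm (y) by 12 mm, about 0.22 kg, flat on the bench at first. Through it go a centre bore (19.5 mm) here and a pin hole (11 mm) 22 mm away at +x, red dot beside it. Home on the mixer, this point is 6 mm above mixer_seat and the x axes agree. Grip it across the 66 mm at mid-length.
- tray_seat_a (a point): Middle of a dish seat on the tray's upper face, 41 mm to the tray's +y side, within four steel posts 6 mm thick and 22 mm high at 24 mm in x and y from here. A dish lies between the posts with 2 mm of play all round; held along the tray's x direction, the fingers go between the posts.
- tray_seat_b (a point): Middle of the other dish seat on the tray's upper face, 41 mm to the tray's -y side; like tray_seat_a.
- head_center (a point): Centre (half-way up) of the loose blue tube head, a block 64 x 64 mm and 34 mm high, about 0.15 kg, with the same centre bore and pin hole (at its +x) as the tray. It starts home on the mixer, underside on the boss, axes along the mixer's, and must go straight up about 30 mm to come free.
- label_roll (a point): Roll of labels lying on the bench, 62 mm across, 31 mm high; bystander (centre).
- bench_timer (a point): White countdown timer lying on its back, 58 x 66 x 19 mm; bystander (centre).
- dish_1_center (a point): Centre (half-way up) of a loose lidded culture dish, 58 mm diameter, 14 mm high, about 40 g, lying flat on the bench with z up (clear lid on top; some hold pink agar). 2 to 4 of the four dishes are there; an absent one is None from the start.
- dish_2_center (a point): Centre (half-way up) of a loose lidded culture dish, 58 mm diameter, 14 mm high, about 40 g, lying flat on the bench with z up (clear lid on top; some hold pink agar). 2 to 4 of the four dishes are there; an absent one is None from the start.
- dish_3_center (a point): Centre (half-way up) of a loose lidded culture dish, 58 mm diameter, 14 mm high, about 40 g, lying flat on the bench with z up (clear lid on top; some hold pink agar). 2 to 4 of the four dishes are there; an absent one is None from the start.
- dish_4_center (a point): Centre (half-way up) of a loose lidded culture dish, 58 mm diameter, 14 mm high, about 40 g, lying flat on the bench with z up (clear lid on top; some hold pink agar). 2 to 4 of the four dishes are there; an absent one is None from the start.

How it is judged:
On the way, in this order (a step that is already met when the one before it is completed fails the run):
1. the tube head is off the mixer (horizontal distance between head_center and mixer_seat above 0.12 m), for 0.2 s.
2. the dish tray is home on the boss, over shaft and pin (horizontal distance between tray_center and mixer_seat below 0.004 m and z of tray_center in the frame of mixer_seat between 0.003 and 0.009 m and angle between tray_center's own z axis and vertical below 0.06 rad and angle between the x axis of tray_center and the x axis of mixer_seat, either way round below 0.2 rad), for 0.3 s.
3. every dish is stacked on the seats, both seats used (all of step 2 and (horizontal distance between dish_1_center and tray_seat_a below 0.006 m or horizontal distance between dish_1_center and tray_seat_b below 0.006 m) and z of dish_1_center in the frame of tray_center between 0.008 and 0.031 m and angle between each of dish_1_center, dish_2_center, dish_3_center, dish_4_center's own z axis and vertical below 0.1 rad and (horizontal distance between dish_2_center and tray_seat_a below 0.006 m or horizontal distance between dish_2_center and tray_seat_b below 0.006 m) and z of dish_2_center in the frame of tray_center between 0.008 and 0.031 m and (horizontal distance between dish_3_center and tray_seat_a below 0.006 m or horizontal distance between dish_3_center and tray_seat_b below 0.006 m) and z of dish_3_center in the frame of tray_center between 0.008 and 0.031 m and (horizontal distance between dish_4_center and tray_seat_a below 0.006 m or horizontal distance between dish_4_center and tray_seat_b below 0.006 m) and z of dish_4_center in the frame of tray_center between 0.008 and 0.031 m and horizontal distance between any of dish_1_center, dish_2_center, dish_3_center, dish_4_center and tray_seat_a below 0.006 m and horizontal distance between any of dish_1_center, dish_2_center, dish_3_center, dish_4_center and tray_seat_b below 0.006 m), for 0.3 s.
4. the start switch is on (value of joint start_switch above 0.65 rad), for 0.2 s.
At the end, for the whole second after the job is handed in: Tray level and home on the boss (4 mm of the shaft axis, 3 mm of seated height); every dish right way up within 6 mm of a seat's middle, at most two high, both seats used; tube head upright on the bench over 120 mm from the shaft axis; switch over 0.65 rad; bystanders within 30 mm (all of step 3 and horizontal distance between head_center and mixer_seat above 0.12 m and height (world z) of head_center between 0.013 and 0.021 m and angle between head_center's own z axis and vertical below 0.1 rad and value of joint start_switch above 0.65 rad); the robot touches nothing.
It fails at once if the label roll is pushed more than 30 mm (distance of label_roll from where it was at the start of the episode above 0.03 m).
It fails at once if the bench timer is pushed more than 30 mm (distance of bench_timer from where it was at the start of the episode above 0.03 m).
Of dish_1, dish_2, dish_3, dish_4 only 2 to 4 are there at a start; the rules pass over those that are not, and their reading is None.
At some moment in a run one of dish_tray, dish_1, dish_2, dish_3, dish_4 may be knocked a few centimetres aside while the robot is not near it.
Once in a run the grip may slacken for a moment while it holds something.
It also fails if it takes over 210 s, if anything falls off the work surface, if the arm or the gripper's body presses on something with over 40 N, if the wrist force passes 120 N, or if a joint passes its speed limit or range.

## Working session

There is one attempt and no reset: what is moved stays moved. The work goes in short steps, Python scripts to look and compute and a tool call to move; the robot and the scene stay as the last step left them, time stands still between calls to the robot, and variables do not carry over. Pictures are saved under pics/ and viewed, at most 14 in all, crops included, and the job is handed in when it is done.

Besides the shell and the picture viewer there is one more tool, called after ">>>" by a JSON object that holds its "name" and its "arguments", one argument or row to a line. jog_arm: Moves the arm, as the interface text tells. Its arguments: {"type":"object","properties":{"targets":{"type":"array"},"squeeze":{"type":"number"}},"required":["targets"]}

```bash
mkdir -p pics; ls; cat > h.py <<'E'
import numpy as np, cv2
from rig import robot, optics
from scipy.spatial.transform import Rotation as R
def snap(name):
    s=robot.sense(); d=optics.snapshot(name)
    if name=="wrist":
        T=np.eye(4);T[:3,:3]=R.from_rotvec(s["tcp_rot"]).as_matrix();T[:3,3]=s["position"]
        M=T@d["tool_from_camera"]
    else:
        M=np.eye(4);r=R.from_rotvec(np.ravel(d["rvec"])).as_matrix();M[:3,:3]=r.T;M[:3,3]=-r.T@np.ravel(d["tvec"])
    z=d["z_map"];v,u=np.indices(z.shape)
    P=np.stack([(u-d["cx"])/d["fx"]*z,(v-d["cy"])/d["fy"]*z,z],-1)@M[:3,:3].T+M[:3,3]
    P[z==0]=np.nan
    d["P"]=P; d["M"]=M
    return d
def save(d,f): cv2.imwrite("pics/"+f,d["image"][:,:,::-1])
def topdown(d,xr,yr,zmin,zmax=1,res=.001):
    pass
E
python3 - <<'E'
from h import *
s=robot.sense();print({k:np.round(v,3) for k,v in s.items()})
ims=[]
for n in("scene","side"):
    d=snap(n);save(d,n+"0.png");np.savez(n+"0.npz",P=d["P"],im=d["image"]);print(n,np.round(d["M"],3))
E
```

```text
pics
{'time': np.float64(0.0), 'q': array([ 1.16 ,  0.343,  1.525, -0.   ,  1.275, -0.146]), 'qd': array([-0.001, -0.001, -0.002, -0.   ,  0.   ,  0.001]), 'joint_efforts': array([ 1.0000e-03, -4.3366e+01, -2.4603e+01,  0.0000e+00,  8.0000e-03,
       -0.0000e+00]), 'position': array([0.137, 0.506, 0.223]), 'tcp_rot': array([-4.150e-01, -3.114e+00,  2.000e-03]), 'contact_force': array([-0.034, -1.144, -0.366]), 'wrist_torque': array([ 0.006, -0.073, -0.039]), 'gripper_force': np.float64(0.0), 'gripper_width': np.float64(0.086)}
scene [[ 0.643 -0.562  0.521  0.073]
 [-0.766 -0.461  0.449 -0.451]
 [-0.012 -0.687 -0.727  0.746]
 [ 0.     0.     0.     1.   ]]
side [[ 0.822 -0.256  0.509  0.045]
 [-0.57  -0.387  0.725 -0.816]
 [ 0.012 -0.886 -0.464  0.573]
 [ 0.     0.     0.     1.   ]]
```

View pics/scene0.png

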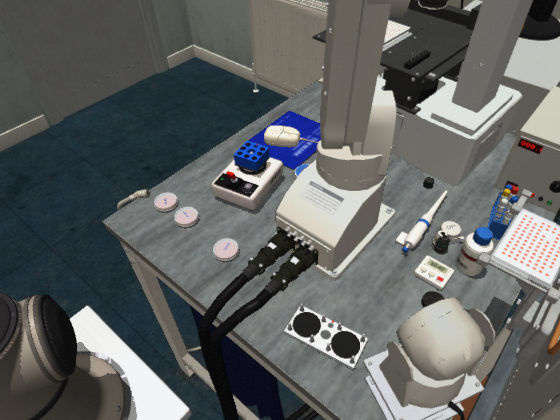

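View pics/side0.png

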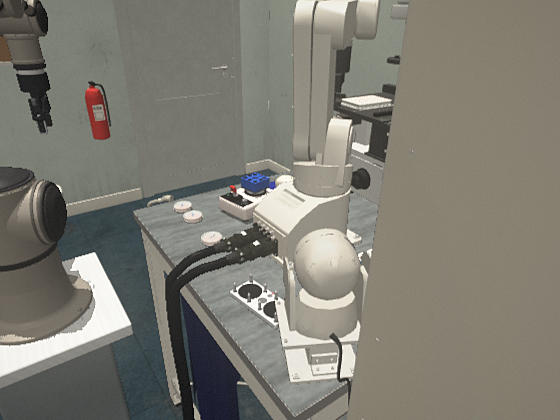

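Scene: mixer with the blue head at about (250,170), dishes at (165,201), (186,217), (226,250), tray at (326,333), timer at (434,272), and possibly the label roll at (450,232). A white arm stands in the middle as furniture.

```bash
python3 - <<'E'
from h import *
f=np.load("scene0.npz");P=f["P"]
for n,(u,v) in dict(d1=(165,201),d2=(186,217),d3=(226,250),head=(251,152),hous=(243,196),sw=(232,175),traymid=(326,338),ta=(306,324),tb=(346,344),timer=(434,270),roll=(450,230),circ=(432,299),pip=(412,235),blk=(428,182),mouse=(282,134),pad=(310,150),whitebase=(335,265),whitetop=(330,200),cover=(440,335),tube=(135,197),blue=(303,170),cable=(270,255),cab2=(215,310),armcol=(355,60),shoulder=(350,150)).items():
    print(n,np.round(P[v,u],3))
# top-down map
z=P.reshape(-1,3);im=f["im"].reshape(-1,3)
g=np.load("side0.npz");z=np.vstack([z,g["P"].reshape(-1,3)]);im=np.vstack([im,g["im"].reshape(-1,3)])
ok=np.isfinite(z[:,0])&(z[:,2]>-.02)&(z[:,2]<1.2);z=z[ok];im=im[ok];o=np.argsort(z[:,2]);z=z[o];im=im[o]
S=500;c=np.zeros((600,700,3),np.uint8);hm=np.full((600,700),-1.)
# col=(0.7-y)*500, row=(1.1-x)*500
u=((.7-z[:,1])*S).astype(int);v=((1.1-z[:,0])*S).astype(int);k=(u>=0)&(u<700)&(v>=0)&(v<600)
for du in(0,1):
  for dv in(0,1):
    uu=np.clip(u[k]+du,0,699);vv=np.clip(v[k]+dv,0,599);c[vv,uu]=im[k]
for i in range(0,700,50): cv2.putText(c,f"{.7-i/S:.1f}",(i,12),0,.35,(255,255,0),1);c[:,i]=c[:,i]//2+60
for i in range(0,600,50): cv2.putText(c,f"{1.1-i/S:.1f}",(0,i+4),0,.35,(255,255,0),1);c[i]=c[i]//2+60
cv2.imwrite("pics/top.png",c[:,:,::-1])
E
```

```text
d1 [0.434 0.26  0.011]
d2 [0.433 0.179 0.009]
d3 [0.423 0.031 0.011]
head [0.64  0.151 0.094]
hous [0.547 0.094 0.047]
sw [0.549 0.126 0.095]
traymid [ 0.401 -0.263 -0.003]
ta [ 0.394 -0.22   0.012]
tb [ 0.41  -0.302  0.011]
timer [ 0.664 -0.352  0.016]
roll [ 0.787 -0.329  0.018]
circ [ 0.6   -0.38   0.011]
pip [ 0.71  -0.272  0.028]
blk [ 0.903 -0.216  0.019]
mouse [0.805 0.192 0.036]
pad [0.833 0.111 0.002]
whitebase [ 0.532 -0.188  0.03 ]
whitetop [ 0.583 -0.129  0.147]
cover [ 0.388 -0.435  0.247]
tube [0.394 0.328 0.013]
blue [ 0.614 -0.034  0.154]
cable [nan nan nan]
cab2 [ 0.296 -0.072  0.032]
armcol [ 0.613 -0.133  0.435]
shoulder [ 0.651 -0.122  0.229]
```

View pics/top.png

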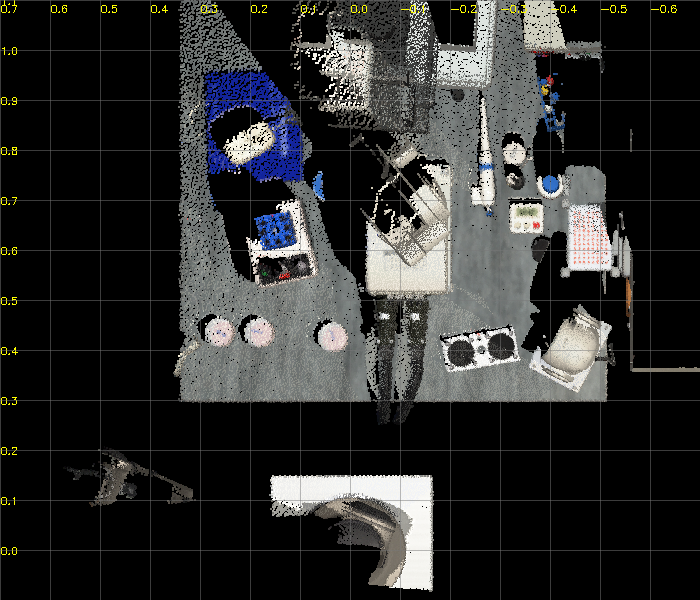

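Top-down map: mixer head at ~(0.64,0.15), tray at ~(0.41,-0.26), three dishes at x≈0.43. The area behind the white arm is still hidden. I'll fit shapes next.

```bash
cat >> h.py <<'E'
def rect(Q):
    (cx,cy),(w,h),a=cv2.minAreaRect((Q[:,:2]*1000).astype(np.float32))
    return np.round([cx,cy,w,h,a],1)
def pts(P,x,y,z,m=None):
    k=(P[...,0]>x[0])&(P[...,0]<x[1])&(P[...,1]>y[0])&(P[...,1]<y[1])&(P[...,2]>z[0])&(P[...,2]<z[1])
    if m is not None:k&=m
    return P[k]
def blue(im):
    i=im.astype(int);return (i[...,2]>i[...,0]+40)&(i[...,2]>i[...,1]+25)
def move(s,x,y,z=None,yaw=None):
    """cm shift in tool axes and yaw to reach world x,y,z with tool-y direction at angle yaw (mod pi)"""
    Rm=R.from_rotvec(s["tcp_rot"]).as_matrix();p=np.array(s["position"])
    t=np.array([x,y,p[2] if z is None else z])-p
    a=np.arctan2(Rm[1,1],Rm[0,1]); dy=0
    if yaw is not None: dy=-((yaw-a+np.pi/2)%np.pi-np.pi/2)
    return np.round(Rm.T@t*100,2),round(dy,3)
E
python3 - <<'E'
from h import *
s=robot.sense()
for n in("scene","side"):
    f=np.load(n+"0.npz");P=f["P"];im=f["im"]
    print(n,"head",rect(pts(P,(.57,.75),(.06,.25),(.093,.108),blue(im))))
    Q=pts(P,(.5,.75),(.03,.25),(.047,.056));print("hous",rect(Q),Q[:,2].mean())
    Q=pts(P,(.3,.5),(-.36,-.18),(.006,.018));print("tray",rect(Q),np.median(Q[:,2]))
    for c in((.434,.26),(.433,.18),(.42,.03)):
        Q=pts(P,(c[0]-.05,c[0]+.05),(c[1]-.04,c[1]+.04),(.007,.025))
        print("dish",np.round(cv2.minEnclosingCircle((Q[:,:2]*1000).astype(np.float32))[1],1),np.round(cv2.minEnclosingCircle((Q[:,:2]*1000).astype(np.float32))[0],1),Q[:,2].mean())
print(move(s,.53,.15,.35,0))
E
```

```text
scene head [638.8 150.9  66.7  66.9  12.1]
hous [614.4 143.9 157.6 120.6  12.8] 0.050638793677082586
tray [ 400.8 -259.9   67.6  145.9    9.7] 0.010880195250050073
dish 29.5 [436.3 262.5] 0.011450631436792666
dish 30.0 [434.4 183. ] 0.011510543553780757
dish 29.6 [426.8  36.4] 0.011873252215176884
side head [640.  147.6  65.5  67.4  11.4]
hous [614.7 142.3 157.9 123.5  13.1] 0.05238567798120602
tray [ 400.6 -262.5   67.3  147.2    9.4] 0.012537500939985513
dish 37.4 [433.2 267.5] 0.013329918580829865
dish 30.4 [434.2 181.7] 0.013393384427319745
dish 30.3 [425.4  33.8] 0.01336999131966171
(array([-47.23, -24.13, -12.64]), np.float64(1.306))
```

```bash
python3 - <<'E'
from h import *
s=robot.sense()
print(move(s,.60,.13,.33,np.radians(102.5)))
E
```

```text
(array([-54.51, -24.23, -10.65]), np.float64(-0.483))
```

>>> {"name": "jog_arm", "arguments": {
  "targets": [
    [[-1, -54.5, -24.2, -10.6, -0.48], [-1, -54.5, -24.2, -10.6, -0.48], [-1, -54.5, -24.2, -10.6, -0.48], [-1, -54.5, -24.2, -10.6, -0.48], [-1, -54.5, -24.2, -10.6, -0.48], [-1, -54.5, -24.2, -10.6, -0.48], [-1, -54.5, -24.2, -10.6, -0.48], [-1, -54.5, -24.2, -10.6, -0.48], [-1, -54.5, -24.2, -10.6, -0.48], [-1, -54.5, -24.2, -10.6, -0.48], [-1, -54.5, -24.2, -10.6, -0.48], [-1, -54.5, -24.2, -10.6, -0.48], [-1, -54.5, -24.2, -10.6, -0.48], [-1, -54.5, -24.2, -10.6, -0.48], [-1, -54.5, -24.2, -10.6, -0.48], [-1, -54.5, -24.2, -10.6, -0.48], [-1, -54.5, -24.2, -10.6, -0.48], [-1, -54.5, -24.2, -10.6, -0.48], [-1, -54.5, -24.2, -10.6, -0.48], [-1, -54.5, -24.2, -10.6, -0.48]]
  ]
}}

```text
time: 1.77
position: [0.5992, 0.1316, 0.3301]
tcp_rot: [0.34, -3.123, -0.0]
contact_force: [-0.2, -0.1, -0.2]
gripper_width: 0.0852
gripper_force: 0.0
```

```bash
python3 - <<'E'
from h import *
s=robot.sense();print(s["time"],s["position"],s["q"])
d=snap("wrist");save(d,"w1.png");P=d["P"];im=d["image"];np.savez("w1.npz",P=P,im=im)
print("head",rect(pts(P,(.57,.75),(.06,.25),(.09,.108),blue(im))),np.median(pts(P,(.57,.75),(.06,.25),(.09,.108),blue(im))[:,2]))
print("hous",rect(pts(P,(.5,.75),(.03,.25),(.045,.057))))
print(np.round(d["tool_from_camera"],3))
E
```

```text
1.7667 [0.59916289 0.13160086 0.33010669] [ 9.12255004e-02  4.65107836e-01  1.04743686e+00  2.20033750e-04
  1.62918363e+00 -1.69642726e+00]
head [640.4 150.7  64.4  63.8  12.6] 0.09953680253255762
hous [615.2 145.  157.6 122.3  12.6]
[[ 0.001 -0.95  -0.312  0.08 ]
 [ 1.     0.001  0.001 -0.   ]
 [-0.    -0.312  0.95  -0.15 ]
 [ 0.     0.     0.     1.   ]]
```

View pics/w1.png

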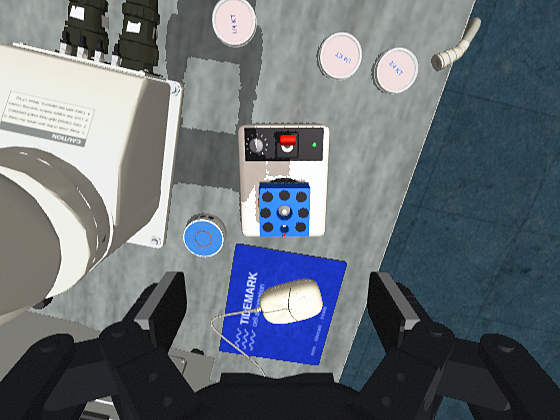

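Wrist view: blue head at (285,208) on the mixer, red switch at (287,142), dishes at (235,22), (340,57), (396,70). The label roll is the blue-topped cylinder at (205,236). Mixer seat ≈ (0.640,0.1505), yaw 12.6°.

```bash
python3 - <<'E'
from h import *
s=robot.sense()
print(move(s,.640,.1505,.12,np.radians(102.6)),move(s,.640,.1505,.083,np.radians(102.6)))
P=np.load("w1.npz")["P"];print(P[236,205])
E
```

```text
(array([-4.38,  0.97, 21.02]), np.float64(-0.003)) (array([-4.38,  0.97, 24.72]), np.float64(-0.003))
[0.72646434 0.04770592 0.03002188]
```

>>> {"name": "jog_arm", "arguments": {
  "targets": [
    [[-1, -4.4, 1.0, 4, 0], [-1, -4.4, 1.0, 8, 0], [-1, -4.4, 1.0, 12, 0], [-1, -4.4, 1.0, 15, 0], [-1, -4.4, 1.0, 18, 0], [-1, -4.4, 1.0, 20, 0], [-1, -4.4, 1.0, 21.5, 0], [-1, -4.4, 1.0, 23, 0], [-1, -4.4, 1.0, 24, 0], [-1, -4.4, 1.0, 24.6, 0], [-1, -4.4, 1.0, 24.6, 0], [1, -4.4, 1.0, 24.6, 0], [1, -4.4, 1.0, 24.6, 0], [1, -4.4, 1.0, 24.6, 0], [1, -4.4, 1.0, 24.6, 0], [1, -4.4, 1.0, 24.6, 0], [1, -4.4, 1.0, 24.6, 0], [1, -4.4, 1.0, 24.6, 0]]
  ],
  "squeeze": 40
}}

```text
time: 3.32
position: [0.6416, 0.1499, 0.0859]
tcp_rot: [-0.337, 3.121, 0.0]
contact_force: [-2.7, 0.9, 6.2]
gripper_width: 0.0606
gripper_force: 42.3
```

>>> {"name": "jog_arm", "arguments": {
  "targets": [
    [[1, 0, 0, -0.7, 0], [1, 0, 0, -1.5, 0], [1, 0, 0, -2.5, 0], [1, 0, 0, -3.5, 0], [1, 0, 0, -5, 0], [1, 0, 0, -7, 0], [1, 0, 0, -9, 0], [1, 0, 0, -11, 0], [1, 0, 0, -11, 0]]
  ]
}}

```text
time: 4.07
position: [0.6431, 0.15, 0.1998]
tcp_rot: [-0.336, 3.114, 0.0]
contact_force: [1.0, -0.1, -0.6]
gripper_width: 0.0606
gripper_force: 43.6
```

```bash
python3 - <<'E'
from h import *
s=robot.sense();print(s["position"],s["gripper_width"],s["gripper_force"])
print(move(s,.36,.11,.1,np.radians(90)))
d=snap("scene");P=d["P"];im=d["image"];Q=pts(P,(.57,.75),(.06,.25),(.1,.3),blue(im));print(rect(Q[Q[:,2]>Q[:,2].max()-.01]),Q[:,2].min(),Q[:,2].max())
Q=pts(P,(.3,.5),(-.36,-.18),(.006,.018));print("tray",rect(Q))
E
```

```text
[0.64309059 0.14995034 0.19984554] 0.060626574384793686 43.628407302021515
(array([28.6 ,  2.15,  9.72]), np.float64(0.215))
[6.374e+02 1.187e+02 1.700e+00 3.000e-01 3.980e+01] 0.18222793444658392 0.23733655253652575
tray [ 400.7 -259.8   67.9  146.3    9.8]
```

>>> {"name": "jog_arm", "arguments": {
  "targets": [
    [[1, 28.6, 2.1, 0, 0.215], [1, 28.6, 2.1, 0, 0.215], [1, 28.6, 2.1, 0, 0.215], [1, 28.6, 2.1, 0, 0.215], [1, 28.6, 2.1, 0, 0.215], [1, 28.6, 2.1, 0, 0.215], [1, 28.6, 2.1, 0, 0.215], [1, 28.6, 2.1, 3, 0.215], [1, 28.6, 2.1, 6, 0.215], [1, 28.6, 2.1, 9, 0.215], [1, 28.6, 2.1, 12, 0.215], [1, 28.6, 2.1, 14, 0.215], [1, 28.6, 2.1, 15.5, 0.215], [1, 28.6, 2.1, 16, 0.215], [1, 28.6, 2.1, 16, 0.215]]
  ]
}}

```text
time: 5.37
position: [0.3557, 0.109, 0.0328]
tcp_rot: [0.0, -3.138, 0.0]
contact_force: [-0.5, 0.2, -1.0]
gripper_width: 0.0609
gripper_force: 43.9
```

```bash
python3 - <<'E'
from h import *
s=robot.sense();print(s["position"],s["gripper_width"],s["gripper_force"])
d=snap("scene");P=d["P"];im=d["image"];Q=pts(P,(.3,.42),(.05,.17),(.005,.3),blue(im));print(rect(Q[Q[:,2]>.025]),np.percentile(Q[:,2],[0,50,90,99,100]))
d=snap("side");P=d["P"];im=d["image"];Q=pts(P,(.3,.42),(.05,.17),(.005,.3),blue(im));print(rect(Q[Q[:,2]>.025]),np.percentile(Q[:,2],[0,50,90,99,100]))
E
```

```text
[0.35574472 0.10900215 0.03278421] 0.060920792471629355 43.85734332041466
[353.9  98.2  86.   65.1  89.9] [0.01393163 0.04155654 0.04600282 0.08530096 0.12694421]
[355.3 106.4  65.2  70.4   1.6] [0.00775758 0.03997985 0.04847136 0.05023024 0.05683362]
```

>>> {"name": "jog_arm", "arguments": {
  "targets": [
    [[1, 0, 0, 0.5, 0], [1, 0, 0, 0.9, 0], [1, 0, 0, 1.2, 0], [1, 0, 0, 1.3, 0], [1, 0, 0, 1.35, 0], [1, 0, 0, 1.35, 0]]
  ]
}}

```text
time: 5.97
position: [0.357, 0.1092, 0.0204]
tcp_rot: [0.0, -3.142, -0.0]
contact_force: [0.9, -0.2, -2.2]
gripper_width: 0.0608
gripper_force: 43.9
```

>>> {"name": "jog_arm", "arguments": {
  "targets": [
    [[1, 0, 0, 0.1, 0], [1, 0, 0, 0.15, 0], [1, 0, 0, 0.15, 0]]
  ]
}}

```text
time: 6.22
position: [0.3572, 0.1092, 0.0198]
tcp_rot: [-0.001, 3.141, 0.0]
contact_force: [-3.6, -0.5, 16.3]
gripper_width: 0.0609
gripper_force: 49.3
```

>>> {"name": "jog_arm", "arguments": {
  "targets": [
    [[-1, 0, 0, -0.1, 0], [-1, 0, 0, -0.1, 0], [-1, 0, 0, -0.1, 0], [-1, 0, 0, -0.1, 0], [-1, 0, 0, -2, 0], [-1, 0, 0, -5, 0], [-1, 0, 0, -9, 0], [-1, 0, 0, -13, 0], [-1, 0, 0, -17, 0], [-1, 0, 0, -21, 0], [-1, 0, 0, -25, 0], [-1, 0, 0, -28, 0]]
  ]
}}

```text
time: 7.22
position: [0.3572, 0.1092, 0.3022]
tcp_rot: [-0.0, 3.138, 0.001]
contact_force: [0.6, -0.7, -0.1]
gripper_width: 0.0852
gripper_force: 0.0
```

```bash
python3 - <<'E'
from h import *
s=robot.sense();print(s["position"],s["gripper_width"])
d=snap("side");P=d["P"];im=d["image"];Q=pts(P,(.3,.42),(.05,.17),(.028,.045),blue(im));print(rect(Q),np.median(Q[:,2]))
print(move(s,.37,-.25,.3,np.radians(9.6)))
E
```

```text
[0.35716272 0.10918118 0.30221989] 0.08523092123520927
[356.8 106.   65.5  70.3   0.7] 0.03384469738043394
(array([ -1.27, -35.92,   0.21]), np.float64(1.404))
```

>>> {"name": "jog_arm", "arguments": {
  "targets": [
    [[-1, -4.2, -36.5, 1, 1.404], [-1, -4.2, -36.5, 1, 1.404], [-1, -4.2, -36.5, 1, 1.404], [-1, -4.2, -36.5, 1, 1.404], [-1, -4.2, -36.5, 1, 1.404], [-1, -4.2, -36.5, 1, 1.404], [-1, -4.2, -36.5, 1, 1.404], [-1, -4.2, -36.5, 1, 1.404], [-1, -4.2, -36.5, 1, 1.404], [-1, -4.2, -36.5, 1, 1.404], [-1, -4.2, -36.5, 1, 1.404], [-1, -4.2, -36.5, 1, 1.404], [-1, -4.2, -36.5, 1, 1.404], [-1, -4.2, -36.5, 1, 1.404]]
  ]
}}

```text
time: 8.43
position: [0.399, -0.2558, 0.2883]
tcp_rot: [-2.026, -2.4, -0.0]
contact_force: [-0.0, -0.1, -0.2]
gripper_width: 0.0851
gripper_force: 0.0
```

```bash
python3 - <<'E'
from h import *
s=robot.sense();print(s["time"],s["position"],s["q"])
d=snap("wrist");save(d,"w2.png");P=d["P"];im=d["image"];np.savez("w2.npz",P=P,im=im)
Q=pts(P,(.3,.5),(-.36,-.16),(.007,.017));r=rect(Q);print("tray",r,np.median(Q[:,2]))
i=im.astype(int);m=(i[...,0]>150)&(i[...,1]<90)&(i[...,2]<90);Q=pts(P,(.3,.5),(-.36,-.16),(.0,.03),m);print("red",np.round(np.median(Q,0),4),len(Q))
print(move(s,r[0]/1e3,r[1]/1e3,.006))
E
```

```text
8.4333 [ 0.39895363 -0.25577795  0.28833209] [-7.32102736e-01  2.02076659e-01  1.53739991e+00  1.09048372e-04
  1.40305555e+00 -9.00451804e-01]
tray [ 402.2 -259.8   66.   145.4    9.8] 0.011880156058815067
red [ 0.4324 -0.2552  0.0114] 4
(array([-0.47,  0.27, 28.23]), 0)
```

View pics/w2.png

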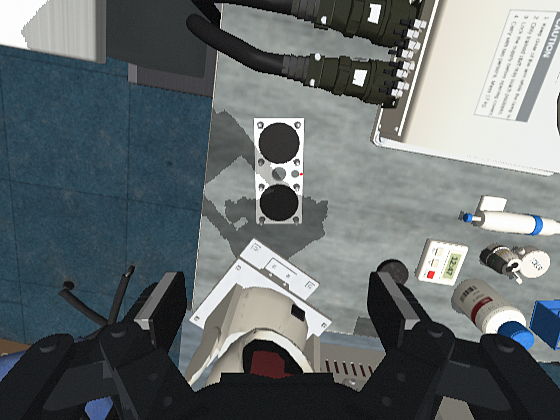

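Tray at (279,172), red dot on its +x side. Center (0.402,-0.260), yaw 9.8°, and no extra dishes in view. I'll descend next.

>>> {"name": "jog_arm", "arguments": {
  "targets": [
    [[-1, -0.45, 0.25, 4, 0], [-1, -0.45, 0.25, 8, 0], [-1, -0.45, 0.25, 12, 0], [-1, -0.45, 0.25, 16, 0], [-1, -0.45, 0.25, 20, 0], [-1, -0.45, 0.25, 23, 0], [-1, -0.45, 0.25, 25, 0], [-1, -0.45, 0.25, 26, 0], [-1, -0.45, 0.25, 26.6, 0], [-1, -0.45, 0.25, 26.6, 0], [-1, -0.45, 0.25, 26.8, 0], [-1, -0.45, 0.25, 26.8, 0]]
  ]
}}

```text
time: 9.48
position: [0.4028, -0.2602, 0.0215]
tcp_rot: [2.027, 2.398, 0.0]
contact_force: [0.3, 0.6, -0.8]
gripper_width: 0.0849
gripper_force: 0.0
```

>>> {"name": "jog_arm", "arguments": {
  "targets": [
    [[-0.7, 0, 0, 0, 0], [-0.7, 0, 0, 0, 0], [-0.7, 0, 0, 0.2, 0], [-0.7, 0, 0, 0.2, 0]]
  ]
}}

```text
time: 9.82
position: [0.4024, -0.2599, 0.019]
tcp_rot: [2.028, 2.399, 0.0]
contact_force: [-0.4, 0.7, -0.0]
gripper_width: 0.0727
gripper_force: 0.0
```

>>> {"name": "jog_arm", "arguments": {
  "targets": [
    [[-0.7, 0, 0, 0.2, 0], [-0.7, 0, 0, 0.2, 0], [-0.7, 0, 0, 0.4, 0], [-0.7, 0, 0, 0.4, 0]]
  ]
}}

```text
time: 10.15
position: [0.4022, -0.2597, 0.0145]
tcp_rot: [-2.028, -2.399, -0.0]
contact_force: [-0.1, 0.7, 0.2]
gripper_width: 0.0727
gripper_force: 0.0
```

>>> {"name": "jog_arm", "arguments": {
  "targets": [
    [[-0.7, 0, 0, 0.2, 0], [-0.7, 0, 0, 0.3, 0], [-0.7, 0, 0, 0.3, 0], [1, 0, 0, 0.3, 0], [1, 0, 0, 0.3, 0], [1, 0, 0, 0.3, 0], [1, 0, 0, 0.3, 0], [1, 0, 0, 0.3, 0], [1, 0, 0, 0.3, 0]]
  ],
  "squeeze": 70
}}

```text
time: 10.9
position: [0.4023, -0.2599, 0.0119]
tcp_rot: [2.028, 2.399, 0.0]
contact_force: [1.0, 0.8, 1.2]
gripper_width: 0.0008
gripper_force: 0.0
```

```bash
python3 - <<'E'
from h import *
d=snap("wrist");save(d,"w3.png");P=d["P"];np.savez("w3.npz",P=P,im=d["image"])
d=snap("scene");P=d["P"];save(d,"s3.png");Q=pts(P,(.3,.5),(-.36,-.16),(.006,.018));print("tray",rect(Q),len(Q))
E
```

```text
tray [ 400.9 -259.9   67.9  146.     9.7] 1938
```

View pics/w3.png

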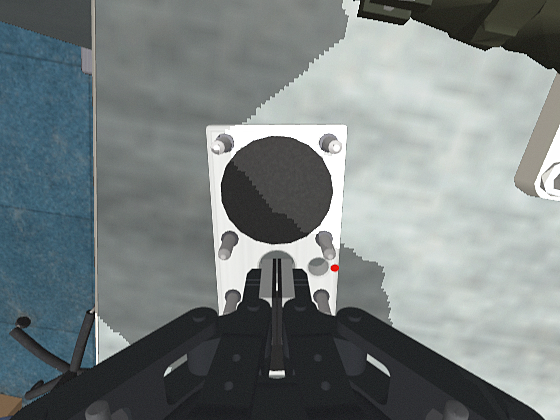

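The fingers closed above the tray and shut over its bore; the tray hasn't moved. I'll read the fingertip height from the depth map.

```bash
python3 - <<'E'
from h import *
s=robot.sense();print(s["position"],s["contact_force"],s["joint_efforts"])
P=np.load("w3.npz")["P"]
for v in (245,255,262,268,275,285,300,330,370):
    print(v,[np.round(P[v,u],3).tolist() for u in (262,271,277,283,292)])
E
```

```text
[ 0.40230811 -0.2598468   0.01188003] [ 0.09389744 -0.8120888   0.24398908] [ 9.72974703e-04 -4.38811255e+01 -1.46170467e+01  6.37531525e-05
  5.20029098e-04  6.12236875e-06]
245 [[0.393, -0.249, 0.011], [0.397, -0.248, 0.012], [0.4, -0.247, 0.011], [0.403, -0.247, 0.011], [0.408, -0.246, 0.011]]
255 [[0.393, -0.254, 0.012], [0.399, -0.259, -0.0], [0.402, -0.259, -0.0], [0.406, -0.258, -0.0], [0.409, -0.252, 0.012]]
262 [[0.394, -0.25, 0.027], [0.398, -0.249, 0.028], [0.403, -0.263, -0.0], [0.403, -0.249, 0.027], [0.411, -0.261, -0.0]]
268 [[0.394, -0.25, 0.033], [0.398, -0.249, 0.034], [0.404, -0.267, -0.001], [0.403, -0.249, 0.033], [0.408, -0.251, 0.026]]
275 [[0.394, -0.25, 0.039], [0.398, -0.249, 0.04], [0.404, -0.269, 0.003], [0.403, -0.248, 0.041], [0.407, -0.248, 0.039]]
285 [[0.394, -0.25, 0.047], [0.398, -0.249, 0.048], [0.404, -0.271, 0.011], [0.403, -0.248, 0.048], [0.406, -0.248, 0.048]]
300 [[0.395, -0.249, 0.06], [0.398, -0.251, 0.056], [0.406, -0.279, 0.013], [0.403, -0.25, 0.056], [0.406, -0.246, 0.061]]
330 [[0.396, -0.25, 0.076], [0.4, -0.259, 0.064], [0.409, -0.298, 0.013], [0.404, -0.256, 0.066], [0.405, -0.247, 0.077]]
370 [[0.397, -0.255, 0.087], [0.41, -0.328, 0.011], [0.414, -0.326, 0.013], [0.417, -0.327, 0.012], [0.405, -0.251, 0.089]]
```

```bash
python3 - <<'E'
from h import *
for f,tz in(("w1",.330),("w2",.288),("w3",.0119)):
    P=np.load(f+".npz")["P"]
    # finger pixels: all points within .09 of tcp above tcp-.03
    sub=P[230:330,100:470].reshape(-1,3);
    q=sub[(sub[:,2]>tz-.025)&(sub[:,2]<tz+.1)] if f!="w3" else sub[sub[:,2]>tz+.004]
    print(f,len(q),np.round(np.percentile(q[:,2],[0,.5,2,5,20])-tz,4))
d=snap("scene")
M=d["M"];
for Z in (-.019,0,.01,.02):
    s=robot.sense();w=np.array(s["position"])+[0,0,Z]
    c=M[:3,:3].T@(w-M[:3,3]);print(Z,d["fx"]*c[0]/c[2]+d["cx"],d["fy"]*c[1]/c[2]+d["cy"])
x=d["image"][290:380,270:390];cv2.imwrite("pics/c3.png",cv2.resize(x,None,fx=6,fy=6,interpolation=0)[:,:,::-1])
E
```

```text
w1 5628 [0.019  0.0211 0.0228 0.0248 0.0321]
w2 5619 [0.0197 0.0213 0.0228 0.0251 0.0323]
w3 7991 [0.004  0.0051 0.0077 0.0122 0.0239]
-0.019 325.0167734221874 337.9328999048603
0 325.5635487409679 333.2627365122231
0.01 325.8590649972151 330.7386481811464
0.02 326.16011389828134 328.1673039582786
```

View pics/c3.png

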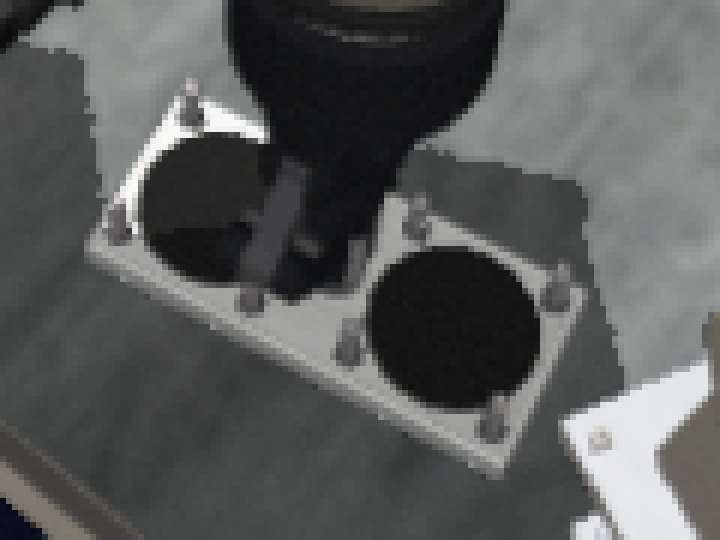

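The crop and depth show the real fingertips about 6 mm behind the reported TCP when shut and 19 mm behind when open. That is roughly 25 mm short of the description, so grasps need to go lower.

>>> {"name": "jog_arm", "arguments": {
  "targets": [
    [[1, 0, 0, -2, 0], [-0.8, 0, 0, -2, 0], [-0.8, 0, 0, -2, 0], [-0.8, 0, 0, -2, 0], [-0.8, 0, 0, -2, 0], [-0.8, 0, 0, -2, 0], [-0.8, 0, 0, 0, 0], [-0.8, 0, 0, 1, 0], [-0.8, 0, 0, 1.5, 0], [-0.8, 0, 0, 1.8, 0], [-0.8, 0, 0, 2.0, 0], [-0.8, 0, 0, 2.0, 0]]
  ]
}}

```text
time: 12.05
position: [0.4023, -0.2598, -0.0083]
tcp_rot: [-2.028, -2.399, -0.0]
contact_force: [-0.5, 0.9, 0.3]
gripper_width: 0.077
gripper_force: 0.0
```

>>> {"name": "jog_arm", "arguments": {
  "targets": [
    [[-0.8, 0, 0, 0.3, 0], [-0.8, 0, 0, 0.4, 0], [-0.8, 0, 0, 0.4, 0], [1, 0, 0, 0.4, 0], [1, 0, 0, 0.4, 0], [1, 0, 0, 0.4, 0], [1, 0, 0, 0.4, 0], [1, 0, 0, 0.4, 0], [1, 0, 0, 0.4, 0]]
  ],
  "squeeze": 70
}}

```text
time: 12.8
position: [0.4024, -0.2599, -0.0113]
tcp_rot: [2.028, 2.399, 0.0]
contact_force: [-2.2, 1.3, 7.5]
gripper_width: 0.0643
gripper_force: 77.4
```

>>> {"name": "jog_arm", "arguments": {
  "targets": [
    [[1, 0, 0, -0.5, 0], [1, 0, 0, -1.5, 0], [1, 0, 0, -3, 0], [1, 0, 0, -6, 0], [1, 0, 0, -9, 0], [1, 0, 0, -13, 0], [1, 0, 0, -17, 0], [1, 0, 0, -20, 0], [1, 0, 0, -22, 0], [1, 0, 0, -22, 0]]
  ]
}}

```text
time: 13.63
position: [0.4039, -0.2612, 0.213]
tcp_rot: [2.022, 2.392, -0.0]
contact_force: [0.6, -0.8, -2.1]
gripper_width: 0.0639
gripper_force: 78.4
```

```bash
python3 - <<'E'
from h import *
s=robot.sense();print(s["position"],s["gripper_width"],s["gripper_force"])
d=snap("wrist");save(d,"w4.png");P=d["P"]
Q=pts(P,(.3,.5),(-.36,-.16),(.2,.26));z=np.median(Q[:,2]);Q=pts(P,(.3,.5),(-.25,-.16),(z-.003,z+.004));print(z,len(Q));
A=np.c_[Q[:,:2],np.ones(len(Q))];c=np.linalg.lstsq(A,Q[:,2],rcond=None)[0];print("slopes",c)
print(move(s,.42,.15,.25,np.radians(12.6)))
E
```

```text
[ 0.40385935 -0.26122014  0.21296121] 0.06394351046965313 78.42601418495178
0.2362049466791512 21250
slopes [ 0.00752515 -0.01071747  0.23066501]
(array([40.25,  8.45, -3.95]), np.float64(-0.053))
```

View pics/w4.png

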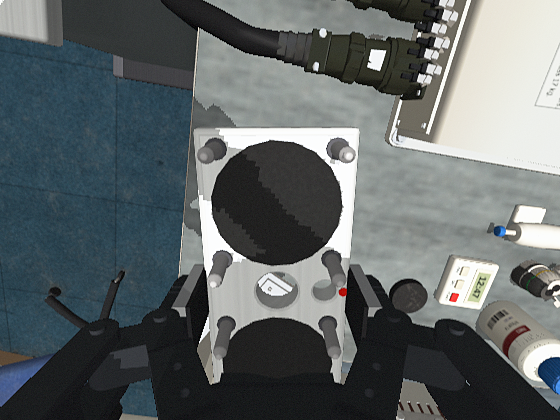

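Tray is held level, its top 23 mm above the TCP, bore at (277,292).

>>> {"name": "jog_arm", "arguments": {
  "targets": [
    [[1, 0, 0, -3, 0], [1, 3.5, 0.7, -4, 0], [1, 7, 1.5, -4, 0], [1, 10.5, 2.2, -4, -0.05], [1, 14, 3, -4, -0.05], [1, 17.5, 3.7, -4, -0.05], [1, 21, 4.4, -4, -0.05], [1, 24.5, 5.2, -4, -0.05], [1, 28, 5.9, -4, -0.05], [1, 31.5, 6.6, -4, -0.05], [1, 35, 7.3, -4, -0.05], [1, 38, 8, -4, -0.05], [1, 40.2, 8.5, -4, -0.05], [1, 40.2, 8.5, -4, -0.05], [1, 40.2, 8.5, -4, -0.05]]
  ]
}}

```text
time: 14.93
position: [0.4181, 0.1514, 0.246]
tcp_rot: [-1.963, -2.45, 0.005]
contact_force: [0.4, -0.1, -2.9]
gripper_width: 0.0641
gripper_force: 79.2
```

```bash
python3 - <<'E'
from h import *
s=robot.sense();print(s["time"],s["position"],s["gripper_width"],s["gripper_force"])
print(move(s,.64,.1505,.20,np.radians(12.6)))
E
```

```text
14.9333 [0.41808268 0.15139494 0.24598115] 0.06407759145932546 79.24912691116333
(array([-4.93, 21.66,  4.51]), np.float64(-0.0))
```

>>> {"name": "jog_arm", "arguments": {
  "targets": [
    [[1, -0.8, 3.5, 0, 0], [1, -1.6, 7, 0, 0], [1, -2.4, 10.5, 0, 0], [1, -3.2, 14, 1, 0], [1, -4, 17.5, 3, 0], [1, -4.6, 20, 5, 0], [1, -4.9, 21.6, 7, 0], [1, -4.9, 21.6, 8.5, 0], [1, -4.9, 21.6, 9.5, 0], [1, -4.9, 21.6, 9.5, 0], [1, -4.9, 21.6, 9.5, 0]]
  ]
}}

```text
time: 15.85
position: [0.6401, 0.1485, 0.1524]
tcp_rot: [-1.968, -2.447, 0.002]
contact_force: [0.1, 0.4, -2.9]
gripper_width: 0.064
gripper_force: 79.2
```

```bash
python3 - <<'E'
from h import *
s=robot.sense();print(s["time"],s["position"],s["tcp_rot"])
print(move(s,.64,.1505,.12,np.radians(12.6)))
d=snap("wrist");save(d,"w5.png");P=d["P"];np.savez("w5.npz",P=P,im=d["image"])
zt=s["position"][2]+.0232
Q=pts(P,(.55,.73),(.02,.26),(zt-.004,zt+.004));print("tray",rect(Q),np.median(Q[:,2]))
Q=pts(P,(.55,.75),(.03,.26),(.04,.1));print("below",len(Q))
Q=pts(P,(.55,.73),(.02,.26),(.047,.057));print("hous",rect(Q))
E
```

```text
15.85 [0.64009739 0.14848962 0.15237877] [-1.96792772e+00 -2.44714455e+00  2.18657205e-03]
(array([0.2 , 0.04, 3.24]), np.float64(-0.004))
tray [637.7 157.7  91.2 127.2  12.1] 0.17560192558404641
below 4928
hous [560.7 133.6  35.9 120.   10.9]
```

View pics/w5.png

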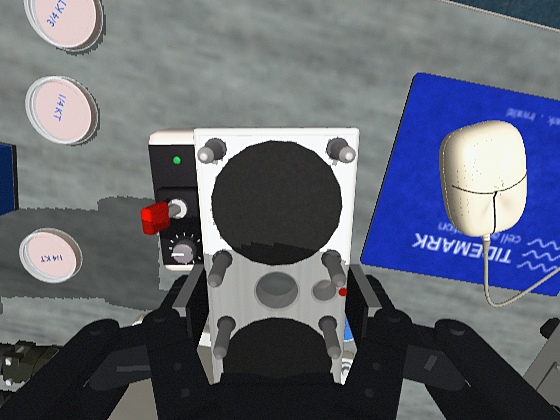

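```bash
cat > tr.py <<'E'
from h import *
def tray_from(d,s,zt):
    """centre offset in tool frame (mm) from sides/end edge points on the plate top"""
    Rm=R.from_rotvec(s["tcp_rot"]).as_matrix();T=(d["P"]-np.array(s["position"]))@Rm*1000
    k=(abs(d["P"][...,2]-zt)<.0035);
    band=lambda a,b:T[k&(T[...,0]>a)&(T[...,0]<b)]
    ys=[]
    for a in range(25,65,5):
        q=band(a,a+5); q=q[abs(q[:,1])<45]; ys.append((np.percentile(q[:,1],.3),np.percentile(q[:,1],99.7)))
    ys=np.array(ys);q=band(20,100);q=q[abs(q[:,1])<25]
    mid=ys.mean(1);print("y edges",ys.mean(0),"slope",np.polyfit(np.arange(27.5,65,5),mid,1),"x end",np.percentile(q[:,0],99.7)-73)
E
python3 - <<'E'
from tr import *
s=robot.sense();d=snap("wrist");tray_from(d,s,.1756)
P=d["P"]
r=d["M"][:3,:3]@np.array([(277-d["cx"])/d["fx"],(291-d["cy"])/d["fy"],1]);o=d["M"][:3,3]
w=o+r*(.1756-o[2])/r[2];Rm=R.from_rotvec(s["tcp_rot"]).as_matrix();print("bore tool mm",(Rm.T@(w-s["position"]))*1000)
E
```

```text
y edges [-32.83937719  31.95235169] slope [-0.0068035  -0.13735534] x end -0.10743715601888937
bore tool mm [ -0.50292537  -0.02667322 -21.92973353]
```

>>> {"name": "jog_arm", "arguments": {
  "targets": [
    [[1, 0.2, 0.0, 2, 0], [1, 0.2, 0.0, 4, 0], [1, 0.2, 0.0, 5.5, 0], [1, 0.2, 0.0, 6.2, 0], [1, 0.2, 0.0, 6.6, 0], [1, 0.2, 0.0, 7.0, 0], [1, 0.2, 0.0, 7.3, 0], [1, 0.2, 0.0, 7.6, 0], [1, 0.2, 0.0, 7.6, 0]]
  ]
}}

```text
time: 16.7
position: [0.6404, 0.1513, 0.077]
tcp_rot: [1.968, 2.449, 0.0]
contact_force: [0.1, -0.5, -1.9]
gripper_width: 0.0637
gripper_force: 79.2
```

>>> {"name": "jog_arm", "arguments": {
  "targets": [
    [[1, -0.07, 0, 0.3, 0], [1, -0.07, 0, 0.6, 0], [1, -0.07, 0, 0.9, 0], [1, -0.07, 0, 0.9, 0]]
  ]
}}

```text
time: 17.03
position: [0.6401, 0.1505, 0.0671]
tcp_rot: [-1.967, -2.448, 0.001]
contact_force: [-0.2, -0.7, -2.5]
gripper_width: 0.0637
gripper_force: 79.2
```

Sliding on freely (both shaft and pin engaged). Continue down to the boss.

>>> {"name": "jog_arm", "arguments": {
  "targets": [
    [[1, 0, 0, 0.3, 0], [1, 0, 0, 0.6, 0], [1, 0, 0, 0.9, 0], [1, 0, 0, 1.1, 0], [1, 0, 0, 1.2, 0], [1, 0, 0, 1.2, 0]]
  ]
}}

```text
time: 17.53
position: [0.6403, 0.1506, 0.0555]
tcp_rot: [-1.968, -2.449, 0.0]
contact_force: [-0.6, -0.1, -1.9]
gripper_width: 0.0637
gripper_force: 79.3
```

>>> {"name": "jog_arm", "arguments": {
  "targets": [
    [[1, 0, 0, 0.1, 0], [1, 0, 0, 0.15, 0], [1, 0, 0, 0.15, 0]]
  ]
}}

```text
time: 17.78
position: [0.6407, 0.1506, 0.0548]
tcp_rot: [1.968, 2.449, 0.001]
contact_force: [-0.7, -0.2, -1.0]
gripper_width: 0.064
gripper_force: 79.5
```

>>> {"name": "jog_arm", "arguments": {
  "targets": [
    [[1, 0, 0, 0.1, 0], [1, 0, 0, 0.1, 0], [-1, 0, 0, 0.0, 0], [-1, 0, 0, 0, 0], [-1, 0, 0, 0, 0], [-1, 0, 0, 0, 0], [-1, 0, 0, -2, 0], [-1, 0, 0, -5, 0], [-1, 0, 0, -9, 0], [-1, 0, 0, -13, 0], [-1, 0, 0, -17, 0], [-1, 0, 0, -21, 0], [-1, 0, 0, -23, 0], [-1, 0, 0, -23, 0]]
  ]
}}

```text
time: 18.95
position: [0.6424, 0.1508, 0.2912]
tcp_rot: [1.963, 2.443, 0.013]
contact_force: [0.1, 0.0, 0.3]
gripper_width: 0.0853
gripper_force: 0.0
```

```bash
cat > seat.py <<'E'
from h import *
def tray(P):
    Q=pts(P,(.55,.73),(.05,.25),(.07,.085));r=rect(Q)
    q=Q[abs(Q[:,2]-np.median(Q[:,2]))<.004]
    A=np.c_[q[:,:2]-q[:,:2].mean(0),np.ones(len(q))];c=np.linalg.lstsq(A,q[:,2],rcond=None)[0]
    return r,c
def dishes(P,show=True):
    im=None
    k=(P[...,2]>.008)&(P[...,2]<.022)&(P[...,0]>.3)&(P[...,0]<.8)&(P[...,1]>-.2)&(P[...,1]<.34)
    k&=~((abs(P[...,0]-.614)<.1)&(abs(P[...,1]-.144)<.09))
    n,l,st,_=cv2.connectedComponentsWithStats(k.astype(np.uint8))
    for i in range(1,n):
        if st[i,4]<150: continue
        q=(P[l==i][:,:2]*1000).astype(np.float32);c,r=cv2.minEnclosingCircle(q)
        if 25<r<36: print("  dish?",np.round(c,1),round(r,1),np.round(np.median(P[l==i][:,2]),4))
E
python3 - <<'E'
from seat import *
s=robot.sense();print(s["time"],s["position"])
d=snap("wrist");save(d,"w6.png");print(*tray(d["P"]));dishes(d["P"]);
i=d["image"].astype(int);P=d["P"];m=(i[...,0]>150)&(i[...,1]<60)&(i[...,2]<60);Q=pts(P,(.5,.75),(.0,.3),(.07,.11),m);print("red med",np.median(Q,0))
Q=pts(P,(.4,.75),(.0,.3),(.045,.057));print("hous",rect(Q))
d=snap("scene");dishes(d["P"]);print(*tray(d["P"]))
E
```

```text
18.95 [0.64243126 0.15084144 0.29115307]
[613.3 145.3 121.1 145.3  12.6] [0.00091234 0.00055172 0.07787224]
  dish? [437.5 263.8] 29.2 0.0133
  dish? [436.7 183.9] 29.2 0.0133
  dish? [427.4  36.7] 29.3 0.0132
red med [0.55382409 0.13750636 0.09758209]
hous [617.  146.  158.2 121.7  12.5]
  dish? [435.9 263.5] 30.7 0.0115
  dish? [435.2 182.5] 29.4 0.0117
  dish? [427.4  36.4] 30.0 0.012
[611.3 142.2 125.8 146.1  14.2] [0.00651134 0.00238816 0.0761264 ]
```

View pics/w6.png

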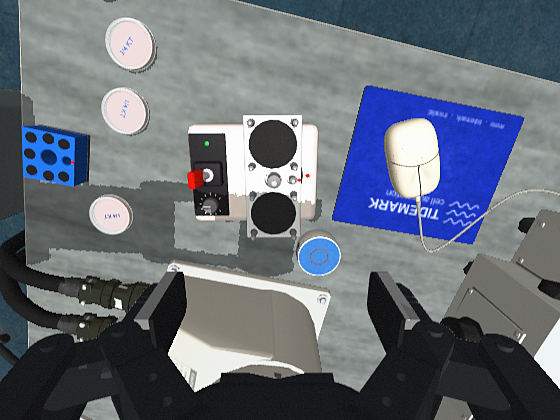

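Tray is home: top at 0.0779 m, level, with shaft and pin visible at (273,180) and (293,180). Three dishes are on the bench at (130,45), (125,110), (110,214), and no fourth is visible. I'll pick the nearest first.

```bash
python3 - <<'E'
from h import *
s=robot.sense();print(s["position"])
print(move(s,.4268,.0365,.10,np.radians(12.6)),move(s,.4268,.0365,-.010,np.radians(12.6)))
E
```

```text
[0.64064354 0.15059431 0.28480263]
(array([ -6.54, -23.37,  18.45]), np.float64(-0.003)) (array([ -6.54, -23.38,  29.45]), np.float64(-0.003))
```

>>> {"name": "jog_arm", "arguments": {
  "targets": [
    [[-1, -1, -3.7, 0, 0], [-1, -2, -7.4, 0, 0], [-1, -3, -11, 2, 0], [-1, -4.1, -14.6, 5, 0], [-1, -5.1, -18.2, 9, 0], [-1, -6, -21.4, 13, 0], [-1, -6.5, -23.4, 17, 0], [-1, -6.5, -23.4, 21, 0], [-1, -6.5, -23.4, 24, 0], [-1, -6.5, -23.4, 25.5, 0], [-1, -6.5, -23.4, 26, 0], [-1, -6.5, -23.4, 26, 0], [-1, -6.5, -23.4, 26, 0]]
  ]
}}

```text
time: 20.13
position: [0.4262, 0.0368, 0.0247]
tcp_rot: [-1.967, -2.449, 0.0]
contact_force: [1.0, -0.2, 0.8]
gripper_width: 0.0851
gripper_force: 0.0
```

```bash
python3 - <<'E'
from seat import *
s=robot.sense();print(s["time"],s["position"])
d=snap("wrist");P=d["P"];save(d,"w7.png")
np.savez("w7.npz",P=P,im=d["image"]);dishes(P)
print(move(s,.4268,.0365,-.010))
E
```

```text
20.1333 [0.42624889 0.03681757 0.02470023]
  dish? [389.  109.4] 31.9 0.0157
  dish? [427.4  36.3] 29.1 0.0135
(array([-0.04,  0.05,  3.47]), 0)
```

>>> {"name": "jog_arm", "arguments": {
  "targets": [
    [[-0.9, -0.07, 0.1, 1.5, 0], [-0.9, -0.07, 0.1, 2.6, 0], [-0.9, -0.07, 0.1, 3.2, 0], [-0.9, -0.07, 0.1, 3.4, 0], [-0.9, -0.07, 0.1, 3.4, 0], [1, -0.07, 0.1, 3.4, 0], [1, -0.07, 0.1, 3.4, 0], [1, -0.07, 0.1, 3.4, 0], [1, -0.07, 0.1, 3.4, 0], [1, -0.07, 0.1, 3.4, 0], [1, -0.07, 0.1, 3.4, 0]]
  ],
  "squeeze": 30
}}

```text
time: 21.1
position: [0.4277, 0.0363, -0.0086]
tcp_rot: [1.967, 2.448, 0.002]
contact_force: [-1.0, 0.5, 6.9]
gripper_width: 0.0567
gripper_force: 30.5
```

>>> {"name": "jog_arm", "arguments": {
  "targets": [
    [[1, 0, 0, -0.5, 0], [1, 0, 0, -2, 0], [1, 0, 0, -5, 0], [1, 0, 0, -9, 0], [1, 0, 0, -13, 0], [1, 0, 0, -16, 0], [1, 0, 0, -18, 0], [1, 0, 0, -18, 0], [1, 0, 0, -18, 0]]
  ]
}}

```text
time: 21.85
position: [0.4275, 0.0362, 0.1716]
tcp_rot: [1.966, 2.447, 0.003]
contact_force: [0.1, 0.4, 0.2]
gripper_width: 0.0566
gripper_force: 32.2
```

```bash
cat > held.py <<'E'
from h import *
def held():
    """disc in the jaws: centre in tool frame (mm) and tilt"""
    s=robot.sense();d=snap("wrist");Rm=R.from_rotvec(s["tcp_rot"]).as_matrix()
    T=((d["P"]-np.array(s["position"]))@Rm)*1000
    k=(T[...,2]<-10)&(T[...,2]>-32)&(abs(T[...,1])<31)&(abs(T[...,0])<34)
    q=T[k];z=np.median(q[:,2]);q=q[abs(q[:,2]-z)<3]
    A=np.c_[q[:,:2],np.ones(len(q))];c=np.linalg.lstsq(A,q[:,2],rcond=None)[0]
    m=q[abs(q[:,1])<6]
    print("t",s["time"],"tcp",np.round(s["position"],4),"w",round(s["gripper_width"],4),"top z",z,"n",len(q),"slope",c[:2],"xmax-29",np.percentile(m[:,0],99.5)-29,"y range",np.percentile(q[:,1],[1,99]))
    return s,d
E
python3 - <<'E'
from held import *
s,d=held()
print(move(s,.6494,.1106,.17,np.radians(12.6)))
E
```

```text
t 21.85 tcp [0.4275 0.0362 0.1716] w 0.0566 top z -22.00873313893133 n 10771 slope [0.00046567 0.00139119] xmax-29 -0.13416342754888788 y range [-28.49085409  28.0004811 ]
(array([ 2.48, 23.27,  0.23]), np.float64(-0.003))
```

>>> {"name": "jog_arm", "arguments": {
  "targets": [
    [[1, 0.8, 3.5, 0, 0], [1, 1.3, 7, 0, 0], [1, 1.7, 10.5, 0, 0], [1, 2, 14, 0, 0], [1, 2.3, 17.5, 0, 0], [1, 2.5, 20.5, 0, 0], [1, 2.5, 23.2, 2, 0], [1, 2.5, 23.2, 4, 0], [1, 2.5, 23.2, 5.5, 0], [1, 2.5, 23.2, 6.5, 0], [1, 2.5, 23.2, 6.5, 0], [1, 2.5, 23.2, 6.5, 0], [1, 2.5, 23.2, 6.5, 0]]
  ]
}}

```text
time: 22.98
position: [0.6486, 0.1106, 0.1062]
tcp_rot: [1.967, 2.448, 0.001]
contact_force: [-0.2, 0.1, -1.0]
gripper_width: 0.0564
gripper_force: 32.3
```

```bash
python3 - <<'E'
from held import *
s,d=held()
print(move(s,.6494,.1106,.0705,np.radians(12.6)))
P=d["P"];save(d,"w8.png")
# tray +y end edge and sides in tool frame
Rm=R.from_rotvec(s["tcp_rot"]).as_matrix();T=(P-s["position"])@Rm*1000
k=abs(P[...,2]-.078)<.004
for a in range(40,110,10):
    q=T[k&(T[...,0]>a)&(T[...,0]<a+10)&(abs(T[...,1])<60)];
    if len(q)>20: print(a,np.percentile(q[:,1],[.5,99.5]))
q=T[k&(abs(T[...,1])<25)&(T[...,0]>60)&(T[...,0]<140)];print("end",np.percentile(q[:,0],[99,99.8])-73-41)
E
```

```text
t 22.9833 tcp [0.6486 0.1106 0.1062] w 0.0564 top z -21.96029045362232 n 10759 slope [-0.00018339  0.00209608] xmax-29 -0.14082317165097535 y range [-28.45569393  27.98473191]
(array([-0.02,  0.07,  3.57]), np.float64(-0.003))
40 [-31.94517526  32.85003928]
50 [-32.09918952  32.85278635]
60 [-31.98841234  32.71136081]
70 [-32.12170214  32.67713637]
80 [-32.08654574  32.54941045]
90 [-32.13640371  32.49999779]
100 [-32.1666188   32.52365044]
end [-0.73076561 -0.18415157]
```

>>> {"name": "jog_arm", "arguments": {
  "targets": [
    [[1, -0.02, 0.05, 1, 0], [1, -0.02, 0.05, 1.8, 0], [1, -0.02, 0.05, 2.4, 0], [1, -0.02, 0.05, 3.0, 0], [1, -0.02, 0.05, 3.4, 0], [1, -0.02, 0.05, 3.5, 0], [1, -0.02, 0.05, 3.5, 0]]
  ]
}}

```text
time: 23.62
position: [0.6487, 0.1106, 0.0701]
tcp_rot: [-1.968, -2.449, 0.0]
contact_force: [-0.1, -0.1, 0.1]
gripper_width: 0.0567
gripper_force: 32.3
```

>>> {"name": "jog_arm", "arguments": {
  "targets": [
    [[0.1, 0, 0, 0, 0], [-0.5, 0, 0, 0, 0], [-0.9, 0, 0, 0, 0], [-0.9, 0, 0, 0, 0], [-0.9, 0, 0, 0, 0], [-0.9, 0, 0, -1, 0], [-0.9, 0, 0, -3, 0], [-1, 0, 0, -6, 0], [-1, 0, 0, -10, 0], [-1, 0, 0, -13, 0], [-1, 0, 0, -15, 0], [-1, 0, 0, -15, 0], [-1, 0, 0, -15, 0]]
  ]
}}

```text
time: 24.7
position: [0.6494, 0.1106, 0.2226]
tcp_rot: [1.966, 2.447, 0.004]
contact_force: [-0.1, -0.3, -1.0]
gripper_width: 0.0855
gripper_force: 0.0
```

```bash
cat >> seat.py <<'E'
def loaded(P):
    for n,c in(("a",(.6316,.1906)),("b",(.6490,.1106))):
        k=np.hypot(P[...,0]-c[0],P[...,1]-c[1])<.031
        for lo,hi in((.083,.096),(.098,.111)):
            q=P[k&(P[...,2]>lo)&(P[...,2]<hi)]
            if len(q)>400:
                q=q[abs(q[:,2]-np.median(q[:,2]))<.003]
                e,r=cv2.minEnclosingCircle((q[:,:2]*1000).astype(np.float32))
                A=np.c_[q[:,:2]-q[:,:2].mean(0),np.ones(len(q))];w=np.linalg.lstsq(A,q[:,2],rcond=None)[0]
                print("  seat",n,np.round(np.array(c)*1000,1),"dish",np.round(e,1),round(r,1),"mean",np.round(q[:,:2].mean(0)*1000,1),"z,slope",np.round(w[[2,0,1]],4),len(q))
E
python3 - <<'E'
from seat import *
s=robot.sense();print(s["position"])
d=snap("wrist");P=d["P"];loaded(P);print(tray(P))
d=snap("scene");P=d["P"];loaded(P);dishes(P)
print(move(s,.4355,.183,.025,np.radians(12.6)))
E
```

```text
[0.64935417 0.11056932 0.22260555]
  seat b [649.  110.6] dish [648.4 109.9] 29.9 mean [648.5 111.9] z,slope [ 0.0914 -0.001   0.0027] 2886
(array([615.2, 145.6, 117.4, 145.2,  12.6]), array([-0.00082899,  0.0033366 ,  0.07790177]))
  dish? [436.2 262. ] 29.7 0.0116
  dish? [435.7 183.1] 30.0 0.0117
(array([ 11.69, -19.4 ,  19.68]), np.float64(-0.003))
```

Dish seated on b (top 0.0914, level). Next dish 2.

>>> {"name": "jog_arm", "arguments": {
  "targets": [
    [[-1, 1.8, -3.5, 0, 0], [-1, 3.6, -7, 0, 0], [-1, 5.4, -10.5, 0, 0], [-1, 7.4, -13.5, 2, 0], [-1, 9.5, -16.5, 5, 0], [-1, 11.7, -19.4, 9, 0], [-1, 11.7, -19.4, 13, 0], [-1, 11.7, -19.4, 16, 0], [-1, 11.7, -19.4, 18, 0], [-1, 11.7, -19.4, 19.5, 0], [-1, 11.7, -19.4, 19.5, 0], [-1, 11.7, -19.4, 19.5, 0]]
  ]
}}

```text
time: 25.8
position: [0.433, 0.1827, 0.0243]
tcp_rot: [-1.966, -2.447, 0.005]
contact_force: [0.6, 0.6, 0.2]
gripper_width: 0.0857
gripper_force: 0.0
```

```bash
python3 - <<'E'
from seat import *
s=robot.sense();print(s["time"],s["position"])
d=snap("wrist");dishes(d["P"])
print(move(s,.4358,.183,-.0095))
E
```

```text
25.8 [0.43298782 0.18273794 0.02429917]
  dish? [438.2 263.4] 29.3 0.0135
  dish? [437.2 183.4] 29.2 0.0134
  dish? [388.  114.8] 27.5 0.0145
(array([-0.03,  0.29,  3.38]), 0)
```

>>> {"name": "jog_arm", "arguments": {
  "targets": [
    [[-0.9, 0, 0.15, 1.5, 0], [-0.9, 0, 0.15, 2.6, 0], [-0.9, 0, 0.15, 3.2, 0], [-0.9, 0, 0.15, 3.4, 0], [-0.9, 0, 0.15, 3.4, 0], [1, 0, 0.15, 3.4, 0], [1, 0, 0.15, 3.4, 0], [1, 0, 0.15, 3.4, 0], [1, 0, 0.15, 3.4, 0], [1, 0, 0.15, 3.4, 0], [1, 0, 0.15, 3.4, 0]]
  ]
}}

```text
time: 26.77
position: [0.4362, 0.1835, -0.0075]
tcp_rot: [1.967, 2.448, 0.002]
contact_force: [-0.3, -0.6, 5.3]
gripper_width: 0.0565
gripper_force: 30.7
```

>>> {"name": "jog_arm", "arguments": {
  "targets": [
    [[1, 0, 0, -0.5, 0], [1, 0, 0, -2, 0], [1, 0, 0, -5, 0], [1, 0, 0, -9, 0], [1, 0, 0, -13, 0], [1, 0, 0, -16, 0], [1, 0, 0, -18, 0], [1, 0, 0, -18, 0], [1, 0, 0, -18, 0]]
  ]
}}

```text
time: 27.52
position: [0.436, 0.1835, 0.1727]
tcp_rot: [1.967, 2.448, 0.004]
contact_force: [-0.1, -0.5, -0.4]
gripper_width: 0.0563
gripper_force: 32.2
```

```bash
python3 - <<'E'
from held import *
s,d=held()
print(move(s,.6313,.1906,.107,np.radians(12.6)))
E
```

```text
t 27.5167 tcp [0.436  0.1835 0.1727] w 0.0563 top z -20.910577193371584 n 10619 slope [0.00116355 0.00097714] xmax-29 -0.7383109786375712 y range [-28.48807517  27.96510249]
(array([-3.51, 19.2 ,  6.63]), np.float64(-0.003))
```

>>> {"name": "jog_arm", "arguments": {
  "targets": [
    [[1, -0.6, 3.5, 0, 0], [1, -1.2, 7, 0, 0], [1, -1.8, 10.5, 0, 0], [1, -2.4, 14, 0, 0], [1, -3, 17, 0, 0], [1, -3.45, 19.2, 2, 0], [1, -3.45, 19.2, 4, 0], [1, -3.45, 19.2, 5.5, 0], [1, -3.45, 19.2, 6.5, 0], [1, -3.45, 19.2, 6.5, 0], [1, -3.45, 19.2, 6.5, 0], [1, -3.45, 19.2, 6.5, 0]]
  ]
}}

```text
time: 28.57
position: [0.6309, 0.1911, 0.1072]
tcp_rot: [1.967, 2.448, 0.002]
contact_force: [-0.7, 0.7, 0.6]
gripper_width: 0.0565
gripper_force: 32.3
```

```bash
python3 - <<'E'
from held import *
s,d=held()
print(move(s,.6313,.1906,.0715,np.radians(12.6)))
P=d["P"]
Rm=R.from_rotvec(s["tcp_rot"]).as_matrix();T=(P-s["position"])@Rm*1000
k=abs(P[...,2]-.078)<.004
q=T[k&(abs(T[...,1])<25)&(T[...,0]>20)&(T[...,0]<60)];print("end",np.percentile(q[:,0],[99,99.8])-32)
q=T[k&(T[...,0]>20)&(T[...,0]<32)&(abs(T[...,1])<60)];print(np.percentile(q[:,1],[.5,99.5]))
E
```

```text
t 28.5667 tcp [0.6309 0.1911 0.1072] w 0.0565 top z -20.87554178345514 n 10598 slope [0.00113475 0.00130221] xmax-29 -0.796347365201509 y range [-28.47520877  27.98784106]
(array([-0.06,  0.02,  3.57]), np.float64(-0.003))
end [-0.49900905 -0.32192876]
[-32.19838115  32.55529262]
```

>>> {"name": "jog_arm", "arguments": {
  "targets": [
    [[1, 0.03, 0.03, 1, 0], [1, 0.03, 0.03, 1.8, 0], [1, 0.03, 0.03, 2.4, 0], [1, 0.03, 0.03, 3.0, 0], [1, 0.03, 0.03, 3.4, 0], [1, 0.03, 0.03, 3.55, 0], [1, 0.03, 0.03, 3.55, 0]]
  ]
}}

```text
time: 29.2
position: [0.6307, 0.1913, 0.0708]
tcp_rot: [-1.968, -2.449, 0.0]
contact_force: [0.4, 0.1, -0.1]
gripper_width: 0.0565
gripper_force: 32.3
```

>>> {"name": "jog_arm", "arguments": {
  "targets": [
    [[0.1, 0, 0, 0, 0], [-0.5, 0, 0, 0, 0], [-0.9, 0, 0, 0, 0], [-0.9, 0, 0, 0, 0], [-0.9, 0, 0, 0, 0], [-0.9, 0, 0, -1, 0], [-0.9, 0, 0, -3, 0], [-1, 0, 0, -6, 0], [-1, 0, 0, -10, 0], [-1, 0, 0, -13, 0], [-1, 0, 0, -15, 0], [-1, 0, 0, -15, 0], [-1, 0, 0, -15, 0]]
  ]
}}

```text
time: 30.28
position: [0.6313, 0.1915, 0.2231]
tcp_rot: [1.966, 2.447, 0.005]
contact_force: [0.6, -0.4, 0.4]
gripper_width: 0.0856
gripper_force: 0.0
```

```bash
python3 - <<'E'
from seat import *
s=robot.sense();print(s["position"])
d=snap("wrist");P=d["P"];loaded(P);print(tray(P));dishes(P)
d=snap("scene");P=d["P"];dishes(P)
print(move(s,.436,.2635,.025,np.radians(12.6)))
E
```

```text
[0.63134809 0.19145067 0.22309092]
  seat a [631.6 190.6] dish [632.1 190.1] 30.2 mean [630.6 192.1] z,slope [ 0.0914 -0.0005  0.0033] 2852
  seat b [649.  110.6] dish [647.9 110.1] 30.0 mean [648.3 112.4] z,slope [ 0.0914  0.0022 -0.0003] 2263
(array([612.9, 145. , 122.3, 145.8,  12.7]), array([-0.00038421, -0.00020461,  0.07758498]))
  dish? [437.6 263.6] 29.2 0.0134
  dish? [436.4 263.3] 29.4 0.0116
(array([ 11.24, -17.6 ,  19.74]), np.float64(-0.003))
```

>>> {"name": "jog_arm", "arguments": {
  "targets": [
    [[-1, 1.8, -3.5, 0, 0], [-1, 3.6, -7, 0, 0], [-1, 5.4, -10.5, 0, 0], [-1, 7.4, -13.5, 2, 0], [-1, 9.5, -16, 5, 0], [-1, 11.3, -17.6, 9, 0], [-1, 11.3, -17.6, 13, 0], [-1, 11.3, -17.6, 16, 0], [-1, 11.3, -17.6, 18, 0], [-1, 11.3, -17.6, 19.5, 0], [-1, 11.3, -17.6, 19.5, 0], [-1, 11.3, -17.6, 19.5, 0]]
  ]
}}

```text
time: 31.38
position: [0.4335, 0.2633, 0.0247]
tcp_rot: [-1.967, -2.447, 0.005]
contact_force: [-0.4, -0.2, 1.3]
gripper_width: 0.0854
gripper_force: 0.0
```

```bash
python3 - <<'E'
from seat import *
s=robot.sense();print(s["time"],s["position"])
d=snap("wrist");dishes(d["P"])
print(move(s,.437,.2635,-.0095))
E
```

```text
31.3833 [0.43345635 0.26334356 0.02469419]
  dish? [438.3 263. ] 29.3 0.0135
(array([-0.06,  0.36,  3.42]), 0)
```

>>> {"name": "jog_arm", "arguments": {
  "targets": [
    [[-0.9, 0, 0.2, 1.5, 0], [-0.9, 0, 0.2, 2.6, 0], [-0.9, 0, 0.2, 3.2, 0], [-0.9, 0, 0.2, 3.4, 0], [-0.9, 0, 0.2, 3.4, 0], [1, 0, 0.2, 3.4, 0], [1, 0, 0.2, 3.4, 0], [1, 0, 0.2, 3.4, 0], [1, 0, 0.2, 3.4, 0], [1, 0, 0.2, 3.4, 0], [1, 0, 0.2, 3.4, 0]]
  ]
}}

```text
time: 32.35
position: [0.4371, 0.2645, -0.0069]
tcp_rot: [1.967, 2.448, 0.002]
contact_force: [-1.6, -0.6, 5.3]
gripper_width: 0.0566
gripper_force: 30.9
```

>>> {"name": "jog_arm", "arguments": {
  "targets": [
    [[1, 0, 0, -0.5, 0], [1, 0, 0, -2, 0], [1, 0, 0, -5, 0], [1, 0, 0, -9, 0], [1, 0, 0, -13, 0], [1, 0, 0, -16, 0], [1, 0, 0, -18, 0], [1, 0, 0, -18, 0], [1, 0, 0, -18, 0]]
  ]
}}

```text
time: 33.1
position: [0.4369, 0.2644, 0.1733]
tcp_rot: [1.967, 2.448, 0.004]
contact_force: [-0.8, 0.1, -1.2]
gripper_width: 0.0566
gripper_force: 32.2
```

```bash
python3 - <<'E'
from held import *
s,d=held()
print(move(s,.6311,.1910,.107,np.radians(12.6)))
E
```

```text
t 33.1 tcp [0.4369 0.2644 0.1733] w 0.0566 top z -20.338386523613813 n 10445 slope [0.00103693 0.00109664] xmax-29 -2.098944831966481 y range [-28.41803895  27.91511701]
(array([-11.36,  17.36,   6.68]), np.float64(-0.003))
```

>>> {"name": "jog_arm", "arguments": {
  "targets": [
    [[1, -2, 3.2, 0, 0], [1, -4, 6.4, 0, 0], [1, -6, 9.6, 0, 0], [1, -8, 12.8, 0, 0], [1, -10, 15.5, 0, 0], [1, -11.2, 17.4, 2, 0], [1, -11.2, 17.4, 4, 0], [1, -11.2, 17.4, 5.5, 0], [1, -11.2, 17.4, 6.2, 0], [1, -11.2, 17.4, 6.2, 0], [1, -11.2, 17.4, 6.2, 0], [1, -11.2, 17.4, 6.2, 0]]
  ]
}}

```text
time: 34.15
position: [0.6309, 0.1927, 0.1108]
tcp_rot: [1.967, 2.449, 0.002]
contact_force: [0.3, 0.7, -0.0]
gripper_width: 0.0563
gripper_force: 32.3
```

```bash
python3 - <<'E'
from held import *
s,d=held()
P=d["P"]
Rm=R.from_rotvec(s["tcp_rot"]).as_matrix();T=(P-s["position"])@Rm*1000
k=abs(P[...,2]-.078)<.004
q=T[k&(abs(T[...,1])<25)&(T[...,0]>20)&(T[...,0]<60)];print("end",np.percentile(q[:,0],[99,99.8])-32)
q=T[k&(T[...,0]>20)&(T[...,0]<32)&(abs(T[...,1])<60)];print(np.percentile(q[:,1],[.5,99.5]))
E
```

```text
t 34.15 tcp [0.6309 0.1927 0.1108] w 0.0563 top z -20.290310973696556 n 10422 slope [0.00022775 0.00115764] xmax-29 -2.1044681191789607 y range [-28.44431792  27.98500045]
end [-1.7910384  -1.64320984]
[-32.57912262  32.28646956]
```

Aligned to within 0.5 mm. Lower 25 mm and release.

>>> {"name": "jog_arm", "arguments": {
  "targets": [
    [[1, 0.03, 0, 0.8, 0], [1, 0.03, 0, 1.4, 0], [1, 0.03, 0, 1.9, 0], [1, 0.03, 0, 2.3, 0], [1, 0.03, 0, 2.45, 0], [1, 0.03, 0, 2.45, 0]]
  ]
}}

```text
time: 34.7
position: [0.6303, 0.1927, 0.0855]
tcp_rot: [-1.967, -2.449, 0.0]
contact_force: [-1.2, -0.3, 1.9]
gripper_width: 0.0564
gripper_force: 32.5
```

>>> {"name": "jog_arm", "arguments": {
  "targets": [
    [[0.1, 0, 0, 0, 0], [-0.5, 0, 0, 0, 0], [-0.9, 0, 0, 0, 0], [-0.9, 0, 0, 0, 0], [-0.9, 0, 0, 0, 0], [-0.9, 0, 0, -1, 0], [-0.9, 0, 0, -3, 0], [-1, 0, 0, -6, 0], [-1, 0, 0, -10, 0], [-1, 0, 0, -14, 0], [-1, 0, 0, -18, 0], [-1, 0, 0, -20, 0], [-1, 0, 0, -20, 0], [-1, 0, 0, -20, 0]]
  ]
}}

```text
time: 35.87
position: [0.6309, 0.1927, 0.2875]
tcp_rot: [1.966, 2.447, 0.005]
contact_force: [-1.1, 0.0, -0.3]
gripper_width: 0.0853
gripper_force: 0.0
```

```bash
python3 - <<'E'
from seat import *
s=robot.sense();print(s["time"],s["position"])
d=snap("wrist");P=d["P"];save(d,"w9.png");loaded(P);print(tray(P));dishes(P)
i=d["image"].astype(int);m=(i[...,0]>120)&(i[...,1]<60)&(i[...,2]<60);Q=pts(P,(.48,.62),(.05,.25),(.07,.12),m)
print("paddle",rect(Q),np.percentile(Q,[2,50,98],axis=0).round(4))
d=snap("scene");P=d["P"];save(d,"s9.png")
i=d["image"].astype(int);m=(i[...,0]>120)&(i[...,1]<60)&(i[...,2]<60);Q=pts(P,(.48,.62),(.05,.25),(.07,.12),m)
print("paddle scene",np.percentile(Q,[2,50,98],axis=0).round(4))
E
```

```text
35.8667 [0.63088657 0.19269032 0.28751144]
  seat a [631.6 190.6] dish [630.5 191.6] 29.0 mean [630.4 192.1] z,slope [ 0.1057 -0.0017  0.0024] 2140
  seat b [649.  110.6] dish [649. 110.] 30.3 mean [648.3 112.3] z,slope [ 0.0913 -0.0027  0.0003] 1635
(array([614.1, 145.6, 119.7, 145.5,  12.6]), array([ 0.00054653, -0.00203417,  0.07750295]))
paddle [554.3 136.2  13.5  19.4   7.2] [[0.5479 0.1275 0.0824]
 [0.5545 0.1364 0.097 ]
 [0.5614 0.1457 0.0999]]
paddle scene [[0.545  0.1261 0.094 ]
 [0.5487 0.1325 0.0959]
 [0.5525 0.1404 0.0986]]
```

View pics/w9.png

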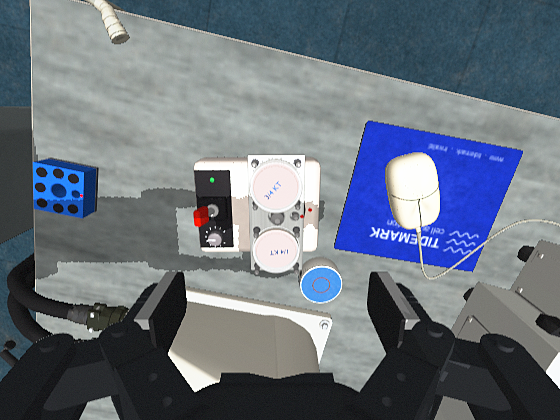

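All three dishes are loaded: two on seat a (274,187), one on seat b (276,250). Red switch at (200,216). Now the switch, with fingers shut, pushing from its -x side.

```bash
python3 - <<'E'
from h import *
s=robot.sense()
print(move(s,.5127,.1261,.078,np.radians(12.6)))
E
```

```text
(array([ -3.96, -12.83,  20.65]), np.float64(-0.003))
```

>>> {"name": "jog_arm", "arguments": {
  "targets": [
    [[1, -1.3, -4, 0, 0], [1, -2.6, -8, 0, 0], [1, -3.5, -11, 0, 0], [1, -3.95, -12.8, 0, 0], [1, -3.95, -12.8, 4, 0], [1, -3.95, -12.8, 8, 0], [1, -3.95, -12.8, 12, 0], [1, -3.95, -12.8, 15.5, 0], [1, -3.95, -12.8, 18, 0], [1, -3.95, -12.8, 19.8, 0], [1, -3.95, -12.8, 20.6, 0], [1, -3.95, -12.8, 20.6, 0], [1, -3.95, -12.8, 20.6, 0]]
  ]
}}

```text
time: 37.05
position: [0.5138, 0.1265, 0.0792]
tcp_rot: [-1.967, -2.448, 0.001]
contact_force: [0.3, -0.4, 0.4]
gripper_width: -0.0004
gripper_force: 0.0
```

```bash
python3 - <<'E'
from h import *
s=robot.sense();print(s["position"],s["gripper_width"],s["contact_force"])
d=snap("wrist");save(d,"w10.png")
Rm=R.from_rotvec(s["tcp_rot"]).as_matrix();T=(d["P"]-s["position"])@Rm*1000
k=(abs(T[...,1])<30)&(T[...,0]>0)&(T[...,0]<14)&(T[...,2]<-2)&(T[...,2]>-45)
q=T[k]
for z in range(-40,-2,4):
    w=q[(q[:,2]>z)&(q[:,2]<=z+4)]
    if len(w): print(z,len(w),np.percentile(w[:,1],[1,99]).round(1),np.percentile(w[:,0],[1,99]).round(1))
E
```

```text
[0.5138026  0.12646792 0.07919084] -0.0003913315715604169 [ 0.28091102 -0.41829863  0.35182939]
-40 292 [-13.5  13.1] [ 6.6 11.7]
-36 323 [-13.5  13. ] [ 6.4 11.6]
-32 300 [-13.6  13. ] [ 6.3 11.7]
-28 283 [-13.7  13.2] [ 6.3 11.7]
-24 253 [-13.6  12.9] [ 6.5 11.7]
-20 236 [-13.4  13. ] [ 6.3 11.6]
-16 157 [-12.2  11.4] [ 6.5 11.7]
-12 34 [-6.6  6.3] [10.4 11.4]
```

View pics/w10.png

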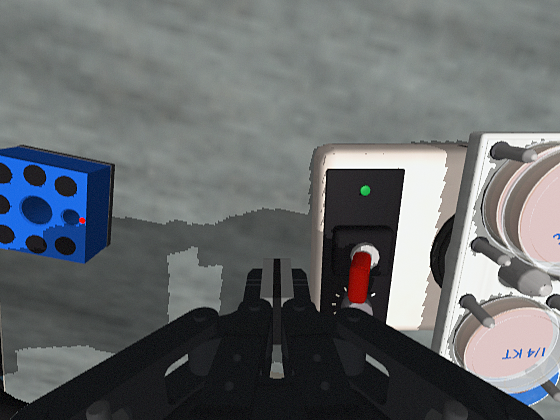

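Fingers are shut at (277,300), the red paddle (358,275) is just ahead on the +x side, and the dial is lower. Push along tool +y.

>>> {"name": "jog_arm", "arguments": {
  "targets": [
    [[1, 0, 0.5, 0.7, 0], [1, 0, 1.2, 0.7, 0], [1, 0, 1.8, 0.7, 0], [1, 0, 2.1, 0.7, 0], [1, 0, 2.4, 0.7, 0], [1, 0, 2.7, 0.7, 0], [1, 0, 3.0, 0.7, 0], [1, 0, 3.3, 0.7, 0], [1, 0, 3.6, 0.7, 0], [1, 0, 3.8, 0.7, 0], [1, 0, 3.8, 0.7, 0]]
  ]
}}

```text
time: 38.02
position: [0.5517, 0.1348, 0.0724]
tcp_rot: [1.968, 2.449, 0.001]
contact_force: [0.3, -0.1, 0.6]
gripper_width: -0.0002
gripper_force: 0.1
```

>>> {"name": "jog_arm", "arguments": {
  "targets": [
    [[1, 0, 0.2, 0, 0], [1, 0, 0.3, 0, 0], [1, 0, 0.4, 0, 0], [1, 0, 0.4, 0, 0]]
  ]
}}

```text
time: 38.35
position: [0.5549, 0.1355, 0.0721]
tcp_rot: [-1.968, -2.449, 0.001]
contact_force: [-1.8, -0.2, -0.8]
gripper_width: 0.0001
gripper_force: 0.6
```

```bash
python3 - <<'E'
from h import *
s=robot.sense();print(s["position"],s["contact_force"])
for n in("scene","wrist"):
    d=snap(n);P=d["P"];i=d["image"].astype(int);m=(i[...,0]>100)&(i[...,1]<60)&(i[...,2]<60);Q=pts(P,(.48,.62),(.05,.25),(.07,.12),m)
    u=((Q[:,0]-.5615)*.976+(Q[:,1]-.137)*.218)*1e3
    if len(Q):print(n,len(Q),np.percentile(u,[2,50,98]),np.percentile(Q[:,2],[2,50,98]))
E
```

```text
[0.55493208 0.13553438 0.07212355] [-1.79893175 -0.19440581 -0.77510022]
scene 13 [ 4.58764383  8.52193646 12.76236787] [0.08086647 0.09341834 0.09762431]
wrist 944 [ 4.44835027 11.26913641 16.79176626] [0.0826816  0.09718466 0.0994082 ]
```

>>> {"name": "jog_arm", "arguments": {
  "targets": [
    [[1, 0, 0.15, 0, 0], [1, 0, 0.3, 0, 0], [1, 0, 0.3, 0, 0]]
  ]
}}

```text
time: 38.7
position: [0.5559, 0.1358, 0.0722]
tcp_rot: [-1.966, -2.446, 0.006]
contact_force: [-9.0, -2.6, 3.8]
gripper_width: 0.0001
gripper_force: 5.1
```

At the end stop (about 9 N). Back off, lift away and check.

>>> {"name": "jog_arm", "arguments": {
  "targets": [
    [[1, 0, -0.5, 0, 0], [1, 0, -2.5, 0, 0], [1, 0, -4.5, 0, 0], [1, 0, -4.5, -4, 0], [1, 0, -4.5, -8, 0], [1, 0, -4.5, -12, 0], [1, 0, -3, -16, 0], [1, 0, 0, -20, 0], [1, 0, 0, -20, 0], [1, 0, 0, -20, 0]]
  ]
}}

```text
time: 39.53
position: [0.5609, 0.1366, 0.2759]
tcp_rot: [1.964, 2.444, 0.01]
contact_force: [-0.0, 0.4, -0.7]
gripper_width: -0.0001
gripper_force: 0.0
```

```bash
python3 - <<'E'
from seat import *
s=robot.sense();print(s["time"],s["position"],s["contact_force"])
d=snap("wrist");P=d["P"];save(d,"w11.png");loaded(P);print(tray(P))
i=d["image"].astype(int);m=(i[...,0]>100)&(i[...,1]<60)&(i[...,2]<60);Q=pts(P,(.48,.6),(.05,.25),(.07,.12),m)
u=((Q[:,0]-.5615)*.976+(Q[:,1]-.137)*.218)*1e3;print(len(Q),np.percentile(u,[2,50,98]),np.percentile(Q[:,2],[2,50,98]))
t=Q[:,2]>.095;print("top",u[t].mean(),Q[t,2].mean())
Q=pts(P,(.3,.42),(.03,.17),(.028,.045),blue(d["image"]));print("head",rect(Q) if len(Q) else None, np.median(Q[:,2]) if len(Q) else 0)
d=snap("side");save(d,"side11.png");Q=pts(d["P"],(.3,.42),(.05,.17),(.028,.045),blue(d["image"]));print(rect(Q))
d=snap("scene");dishes(d["P"]);loaded(d["P"])
E
```

```text
39.5333 [0.56090962 0.13658311 0.27588166] [-0.03492944  0.37395832 -0.71946214]
  seat a [631.6 190.6] dish [631.  191.5] 28.9 mean [630.4 192.3] z,slope [ 0.1058 -0.0014  0.0012] 2539
  seat b [649.  110.6] dish [649.3 110. ] 30.3 mean [648.3 112.3] z,slope [ 0.0914 -0.0021  0.001 ] 1892
(array([616.9, 146. , 113.4, 145.7,  12.7]), array([ 0.00296648, -0.000899  ,  0.07750889]))
235 [ 4.73958747 10.89298198 17.34018814] [0.08250106 0.09599592 0.09908512]
top 13.51761715826357 0.09741734236652215
head [357.1 109.6  65.5  64.5   0.4] 0.03338154357882045
[356.2 106.6  64.6  67.3   0.9]
```

View pics/w11.png

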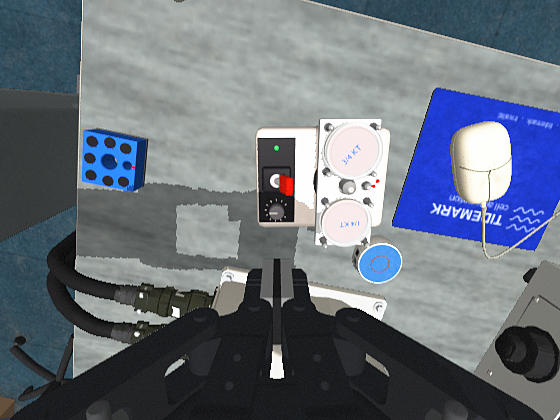

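The switch leans to +x (286,185), about 0.39 rad past vertical, so it's fully over. The tray and dishes are seated (353,150)/(346,220), the head stands upright (113,160), and the arm is clear.

```bash
python3 -c "
from rig import robot
print(robot.hand_in())"
```

```text
the job is handed in; nothing more can be done
None
```

I handed the job in with the tube head upright on the bench, the tray home on the boss, all three dishes I found loaded (two on seat a, one on seat b) and the switch fully on; my last camera check agreed, but I got no verdict back.

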